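# Set up the spinning-disc experiment

## Task

Get the spinning-disc rig ready for the lesson: first slide the light gate fully back to the far end of its rail, out of the way, then stack every loose disc that is on the table flat on its spindle, largest at the bottom and smallest on top, then put the spacer sleeve on them and then the black cap on the sleeve, everything sitting right down. After that slide the light gate fully up against the bumper by the spindle, and last turn the speed dial until its white line points at the one long mark. Do not knock the glass flask over.

Things in the scene. Friction and masses are not known exactly. Their poses are not given: they have to be found in the camera images.
- seat (a point): point on the rig's vertical spindle axis at the top of its steel flange (diameter 40 mm, 53 mm above the table), where the lowest disc rests. From here a plain steel spindle of diameter 10 mm rises 58 mm, its last 7 mm a cone. Frame as rig
- rig: the rig, fixed to the table; origin on the spindle axis at table height, z up. +y points along the rail to the light gate's far end. The grey motor housing, flat top at 45 mm, reaches from y = -160 to +40 mm and x = -65 to +65 mm, with the dial's axis at x = 0, y = -115 mm; the thin base plate from y = -175 to +210 mm and x = -75 to +75 mm
- disc_a: aluminium disc, diameter 60 mm, 10 mm thick, with a central bore of 13 mm; lies flat on the table at the start. Origin at its centre (5 mm above its underside), z along its axis; both faces are alike. Absent in some starts (two or three of the four discs are there)
- disc_b: aluminium disc, diameter 52 mm, 10 mm thick, with a central bore of 13 mm; lies flat on the table at the start. Origin at its centre (5 mm above its underside), z along its axis; both faces are alike. Absent in some starts (two or three of the four discs are there)
- disc_c: aluminium disc, diameter 44 mm, 10 mm thick, with a central bore of 13 mm; lies flat on the table at the start. Origin at its centre (5 mm above its underside), z along its axis; both faces are alike. Absent in some starts (two or three of the four discs are there)
- disc_d: aluminium disc, diameter 36 mm, 10 mm thick, with a central bore of 13 mm; lies flat on the table at the start. Origin at its centre (5 mm above its underside), z along its axis; both faces are alike. Absent in some starts (two or three of the four discs are there)
- sleeve: aluminium spacer sleeve, a short tube of outer diameter 22 mm, 16 mm tall, bore 13 mm, standing on end. Origin at its centre (8 mm above its underside), z along its axis; both ends are alike
- cap: black plastic end cap, a plain cylinder of diameter 32 mm, 28 mm tall, closed on top, with a blind bore of 13 mm, 25 mm deep, from below; stands bore down. It pushes on loosely, without thread. Origin at the centre of its underside, z along its axis
- gate (a joint): position of the black light-gate carriage on its rail, in m: 0 at the far end of the rail, 0.10 against the rubber bumper at the motor housing, next to the spindle. Slides with about 1.5 N of friction and stays where it is left; a hard limit at each end
- gate_fin (a point): top centre of the carriage's upright fin, 102 mm above the table: the fin is 12 mm thick (x of this frame), 30 mm long (y) and 30 mm tall, and stands on a carriage block 56 mm (x) by 40 mm (y). Increasing joint values move it along -y of this frame, towards the spindle; at 0.10 its centre is 65 mm from the spindle axis
- dial (a joint): angle of the black speed dial, in rad: grows clockwise seen from above, range 0 to 2.6. The dial's white line points along -x of seat at 0. Short white ticks stand every 0.4 rad from 0 to 2.4; the one long, thick tick is at 1.6 rad. Friction about 0.03 N m; stays where it is left
- dial_grip (a point): top centre of the dial's grip bar, on the dial's axis, 72 mm above the table. The bar is 44 mm long (x of this frame), 10 mm thick (y), 22 mm tall; its white line runs from the centre to the -x end of the bar. Below it a round skirt of diameter 48 mm, 6 mm high. Axis vertical
- stopper: bystander: reddish rubber stopper, a solid cone frustum without bore, 38 mm wide below, 30 mm above, 28 mm tall, among the parts. Origin at the centre of its underside
- flask: bystander: conical glass flask, 92 mm wide, 140 mm tall, beside the parts. Origin at the centre of its underside, z up

How it is judged (in metres and radians):
On the way, in this order (a step that is already met when the one before it is completed fails the run):
1. the light gate is back at the far end of its rail (value of joint gate below 0.006 m), for 0.2 s.
2. all discs present are flat on the spindle, largest lowest, each smaller one above (horizontal distance between each of disc_a, disc_b, disc_c, disc_d and seat below 0.004 m and angle between the z axis of each of disc_a, disc_b, disc_c, disc_d and the z axis of seat, either way round below 0.08 rad and z of each of disc_a, disc_b, disc_c, disc_d in the frame of seat below 0.0275 m and linear speed of each of disc_a, disc_b, disc_c, disc_d below 0.03 m/s and ((z of disc_a in the frame of seat below 0 m and z of disc_b in the frame of seat above 0 m) or (z of disc_a in the frame of seat below 0.01 m and z of disc_b in the frame of seat above 0.01 m) or (z of disc_a in the frame of seat below 0.02 m and z of disc_b in the frame of seat above 0.02 m) or (z of disc_a in the frame of seat below 0.03 m and z of disc_b in the frame of seat above 0.03 m)) and ((z of disc_a in the frame of seat below 0 m and z of disc_c in the frame of seat above 0 m) or (z of disc_a in the frame of seat below 0.01 m and z of disc_c in the frame of seat above 0.01 m) or (z of disc_a in the frame of seat below 0.02 m and z of disc_c in the frame of seat above 0.02 m) or (z of disc_a in the frame of seat below 0.03 m and z of disc_c in the frame of seat above 0.03 m)) and ((z of disc_a in the frame of seat below 0 m and z of disc_d in the frame of seat above 0 m) or (z of disc_a in the frame of seat below 0.01 m and z of disc_d in the frame of seat above 0.01 m) or (z of disc_a in the frame of seat below 0.02 m and z of disc_d in the frame of seat above 0.02 m) or (z of disc_a in the frame of seat below 0.03 m and z of disc_d in the frame of seat above 0.03 m)) and ((z of disc_b in the frame of seat below 0 m and z of disc_c in the frame of seat above 0 m) or (z of disc_b in the frame of seat below 0.01 m and z of disc_c in the frame of seat above 0.01 m) or (z of disc_b in the frame of seat below 0.02 m and z of disc_c in the frame of seat above 0.02 m) or (z of disc_b in the frame of seat below 0.03 m and z of disc_c in the frame of seat above 0.03 m)) and ((z of disc_b in the frame of seat below 0 m and z of disc_d in the frame of seat above 0 m) or (z of disc_b in the frame of seat below 0.01 m and z of disc_d in the frame of seat above 0.01 m) or (z of disc_b in the frame of seat below 0.02 m and z of disc_d in the frame of seat above 0.02 m) or (z of disc_b in the frame of seat below 0.03 m and z of disc_d in the frame of seat above 0.03 m)) and ((z of disc_c in the frame of seat below 0 m and z of disc_d in the frame of seat above 0 m) or (z of disc_c in the frame of seat below 0.01 m and z of disc_d in the frame of seat above 0.01 m) or (z of disc_c in the frame of seat below 0.02 m and z of disc_d in the frame of seat above 0.02 m) or (z of disc_c in the frame of seat below 0.03 m and z of disc_d in the frame of seat above 0.03 m))), for 0.2 s.
3. the spacer sleeve sits on the discs on the spindle (horizontal distance between sleeve and seat below 0.004 m and angle between the z axis of sleeve and the z axis of seat, either way round below 0.08 rad and z of sleeve in the frame of seat between 0.0265 and 0.041 m and linear speed of sleeve below 0.03 m/s), for 0.2 s.
4. the cap sits on the sleeve (horizontal distance between cap and seat below 0.004 m and angle between the z axis of cap and the z axis of seat, either way round below 0.08 rad and z of cap in the frame of seat below 0.049 m and linear speed of cap below 0.03 m/s and angle between cap's own z axis and vertical below 0.08 rad and distance between cap and sleeve between 0.0065 and 0.0105 m), for 0.2 s.
5. the light gate is against the bumper (value of joint gate above 0.095 m), for 0.2 s.
6. the dial's line points at the long mark (value of joint dial between 1.47 and 1.73 rad), for 0.2 s.
At the end, for the whole second after the job is handed in: All discs present are on the spindle (4 mm, 0.08 rad), larger below smaller, the sleeve on top of them and the cap resting on the sleeve (2 mm), all at rest; the gate joint is above 0.095 m; the dial is between 1.47 and 1.73 rad (all of step 2 and all of step 3 and all of step 4 and all of step 6 and value of joint gate above 0.095 m); the robot touches nothing.
It fails at once if the flask is knocked over (angle between flask's own z axis and vertical above 0.6 rad).
Of disc_a, disc_b, disc_c, disc_d only 2 to 3 are there at a start; the rules pass over those that are not, and their reading is None.
At some moment in a run one of disc_a, disc_b, disc_c, disc_d, sleeve, cap may be knocked a few centimetres aside while the robot is not near it.
It also fails if it takes over 210 s, if anything falls off the work surface, if the arm or the gripper's body presses on something with over 40 N, if the wrist force passes 120 N, or if a joint passes its speed limit or range.

## Robot

A 6-joint arm with a two-finger parallel gripper is mounted at the origin on the work surface. World frame = base frame: x ahead of the robot, y to its left, z up, the work surface at z = 0. Lengths are in mm, angles in rad, forces in N, time in s.
With the tool pointing down it reaches from about 350 to 725 mm from the base axis. Payload 4.3 kg.
Tool frame: the origin (TCP) lies on the centre line of the jaws, within the pads' length; the fingertips stand 22 mm ahead of it and the grasp point (between the pads) lies 3 mm ahead of it; z points along the fingers, y is the line along which they close (so a half turn about z gives the same grasp; the last joint's range is limited). The gripper opens to 85 mm and grips with 20 to 120 N. Pads are 22 mm wide; open, the fingers measure 114 mm over their backs; the gripper's body (76 mm by 85 mm) begins 54 mm behind the grasp point. The pads swing forward as they close: fully open they stand 13 mm farther back than shut.
Start: joints at [1.155, 0.377, 0.081, 1.274, 0, 1.46], TCP at [173.113, 548.358, 253.329] pointing down, gripper open.
Joint ranges: [-2.72, 2.72], [-0.84, 1.66], [-1.02, 1.22], [-1.77, 2.12], [-1.37, 1.28], [-3.14, 3.14]. Speed limits (rad/s): [2.57, 2.57, 3.14, 3.14, 3.14, 3.14].

## Interface

Orientations are given as a unit quaternion [x, y, z, w].
In Python, from cell import status, optics, bot gives the robot as it stands.
- The arm moves only by the shell command python3 -m inch 'ROWS'. ROWS is JSON, a list that holds one entry, the list of rows, each a list of 7 numbers: the opening, from -1 (shut) to 1 (fully open), so that 0 is half open, then the shift along the tool's x, y, z in cm, then the turn, a rotation vector about the tool's x, y, z in rad. A call has 1 to 10 rows; each row is the pose to reach, as a shift and turn from the pose commanded when the call began, along the tool's axes at that moment; what a row does not reach only later rows make up. A row lasts 1/12 s, in which the tool goes at most 41.7 mm and 7.16 degrees, less where a joint would pass 70% of its speed; a pose out of reach is approached as far as the arm can. A call with a gripper value outside its range is refused whole. The fingers move at their own pace and stop on an object; the grip force is fixed at half the most. Time passes only in rows, so rows that repeat a pose let the fingers close. It gives the time, the measured TCP pose, the force, the opening and the grip force at its end, in the units of the state.
- status.sense(): the state, without advancing time (a new reading comes with each control period).
- optics.snapshot(name): name is "scene" or "side" or "wrist"; returns a dict with "pixels" (400x640x3 uint8, red, green, blue), "fov_y" (degrees; the focal length in pixels is half the picture's height over the tangent of half this angle, whatever the lens; pixels are square), "cx", "cy" (the principal point, pixels), "extrinsics" (4x4, takes a point from camera to world coordinates). Camera axes: x right, y down, z forward; pixel columns grow to the right and rows downward; lengths in mm; the calibration is good to about 2 mm. A picture is of the moment at which its call begins. There is no depth.
- bot.finish_job(): hands the job in; it is judged then, once.
The state is a dict: "time": time; "joint_positions": joint angles; "qvel": joint speeds; "effort": joint torques, N m; "tcp_pos": TCP position; "tool_rot": TCP orientation; "force": force on the tool from outside, world axes, zero at the start; "torque": the same for the moment, N m; "opening": opening from 0.0 (shut) to 1.0 (fully open); "finger_force": force on a finger pad.
Only numpy, scipy, OpenCV 4.12 (cv2) and the standard library are available. Lean on these libraries where they do the work, as an engineer would, in place of code of your own. Each camera call takes 0.05 s, during which the arm holds its last target. There are 200 camera calls.

## Working session

There is one attempt and no reset: what is moved stays moved. The work goes in short steps, Python scripts to look and compute and a shell command to move; the robot and the scene stay as the last step left them, time stands still between calls to the robot, and variables do not carry over. Pictures are saved under pics/ and viewed, at most 14 in all, crops included, and the job is handed in when it is done.

```bash
ls; mkdir -p pics; python3 - <<'E'
from cell import status, optics, bot
import cv2,numpy as np
print(status.sense())
for n in ("scene","side","wrist"):
    s=optics.snapshot(n); cv2.imwrite(f"pics/{n}0.png",s["pixels"][:,:,::-1]); print(n,s["fov_y"],s["cx"],s["cy"],np.round(s["extrinsics"],3).tolist())
E
```

```text
pics
{'time': 0.0, 'joint_positions': array([ 1.15467318e+00,  3.78059594e-01,  7.96288377e-02,  1.27436340e+00,
       -6.58292155e-06,  1.46049835e+00]), 'qvel': array([ 0.0004197 , -0.00215596, -0.00028756,  0.00124686,  0.00064396,
        0.00082032]), 'effort': array([-4.14004735e-04, -4.63601804e+01,  2.69875538e+01,  2.08671583e-02,
       -3.01948457e-04,  1.25449748e-05]), 'tcp_pos': array([172.8739273 , 547.77311255, 252.36391936]), 'tool_rot': array([ 1.52317294e-01,  9.88331141e-01, -9.65367510e-04, -2.56721243e-04]), 'force': array([-0.59731218, -0.27703063,  0.26756705]), 'torque': array([-0.05458212,  0.03952676,  0.01158895]), 'finger_force': 0.0, 'opening': 1.0021614870718816}
scene 54.71611622153437 321.70405909810313 197.7462239000213 [[-0.838, 0.304, -0.453, 934.838], [0.546, 0.496, -0.676, 585.189], [0.019, -0.814, -0.581, 629.143], [0.0, 0.0, 0.0, 1.0]]
side 56.94586061817448 313.47631961393546 205.3330196082089 [[0.826, -0.337, 0.452, 59.684], [-0.564, -0.483, 0.67, -676.999], [-0.008, -0.808, -0.589, 665.194], [0.0, 0.0, 0.0, 1.0]]
wrist 61.95133300832216 318.2710693553378 201.00110681976778 [[0.301, 0.908, 0.291, 98.099], [0.954, -0.286, -0.094, 572.068], [-0.002, 0.306, -0.952, 372.571], [0.0, 0.0, 0.0, 1.0]]
```

View pics/scene0.png

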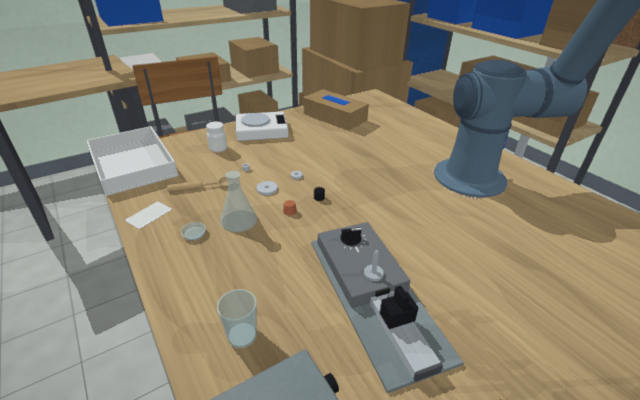

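View pics/side0.png

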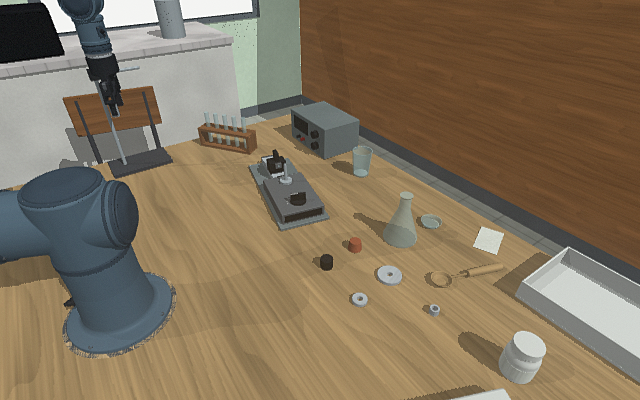

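Scene view: the large disc is at (267,188), the small disc (296,175), the sleeve (246,168), the cap (319,194), the stopper (290,208), the flask (238,205), the dial (351,236), the spindle (375,268) and the gate fin (400,305). The side view shows the same two discs at (390,275) and (360,299), so only two are present.

```bash
cat > h.py <<'E'
from cell import status, optics, bot
import cv2,numpy as np
from scipy.spatial.transform import Rotation as R
def cam(n,save=None):
    s=optics.snapshot(n); s["f"]=200/np.tan(np.radians(s["fov_y"]/2)); s["E"]=np.array(s["extrinsics"])
    if save: cv2.imwrite(f"pics/{save}.png",s["pixels"][:,:,::-1])
    return s
def ray(s,u,v):
    d=s["E"][:3,:3]@np.array([(u-s["cx"])/s["f"],(v-s["cy"])/s["f"],1]); return s["E"][:3,3],d/np.linalg.norm(d)
def plane(s,u,v,z):
    o,d=ray(s,u,v); return o+d*(z-o[2])/d[2]
def two(s1,p1,s2,p2):
    o,d=ray(s1,*p1); q,e=ray(s2,*p2)
    t=np.linalg.lstsq(np.stack([d,-e],1),q-o,rcond=None)[0]
    a=o+d*t[0]; b=q+e*t[1]; return (a+b)/2,np.linalg.norm(a-b)
def proj(s,p):
    c=s["E"][:3,:3].T@(np.array(p,float)-s["E"][:3,3]); return np.round([s["cx"]+s["f"]*c[0]/c[2],s["cy"]+s["f"]*c[1]/c[2]],1)
def to(p,z=None,yaw=None):
    """shift in tool axes (cm) from measured pose to world p; yaw = world angle of jaw line"""
    st=status.sense(); T=R.from_quat(st["tool_rot"]); d=T.inv().apply(np.array(p)-st["tcp_pos"])/10
    out=[np.round(d,2)]
    ty=T.apply([0,1,0]); cur=np.arctan2(ty[1],ty[0]); out.append(("jawyaw",round(cur,3)))
    if yaw is not None:
        a=(yaw-cur+np.pi/2)%np.pi-np.pi/2
        out.append(("rotz",round(-a,3)))
    return out
E
python3 - <<'E'
from h import *
a=cam("scene");b=cam("side")
P=dict(disc1=((267,188),(390,275),10),disc2=((296,175),(360,299),10),sleeve=((246,168),(434,310),12),cap=((319,194),(327,262),14),stopper=((290,208),(355,245),14),
flaskbase=((238,215),(400,238),20),spindletop=((376,251),(291,166),111),dial=((351,236),(298,198),72))
for k,(p,q,z) in P.items(): print(k,plane(a,*p,z).round(),plane(b,*q,z).round(),[np.round(x,1) for x in two(a,p,b,q)])
w=cam("wrist")
A=cv2.resize(a["pixels"][215:390,290:470,::-1],None,fx=3,fy=3,interpolation=cv2.INTER_CUBIC);B=cv2.resize(b["pixels"][140:240,240:340,::-1],None,fx=4,fy=4,interpolation=cv2.INTER_CUBIC)
c=np.zeros((525,540+0,3),np.uint8);c[:]=A;cv2.imwrite("pics/rigA.png",c)
E
```

```text
disc1 [ 558. -256.   10.] [ 553. -270.   10.] [array([ 555.9, -265.6,    4.2]), np.float64(3.5)]
disc2 [ 453. -273.   10.] [ 448. -285.   10.] [array([ 449.9, -281.1,    4.8]), np.float64(1.5)]
sleeve [ 565. -385.   12.] [ 558. -400.   12.] [array([ 562. , -396.3,    5.4]), np.float64(2.3)]
cap [ 452. -149.   14.] [ 453. -152.   14.] [array([ 452.1, -150.7,   13.3]), np.float64(2.8)]
stopper [ 551. -135.   14.] [ 549. -143.   14.] [array([ 550.5, -139.9,   10.7]), np.float64(3.1)]
flaskbase [ 682. -171.   20.] [ 660. -195.   20.] [array([ 674.6, -185.6,    6.7]), np.float64(4.4)]
spindletop [538. 187. 111.] [543. 157. 111.] [array([542.2, 176.7, 103.9]), np.float64(21.2)]
dial [524.  91.  72.] [499.  52.  72.] [array([511.8,  74.7,  54. ]), np.float64(2.4)]
```

View pics/rigA.png

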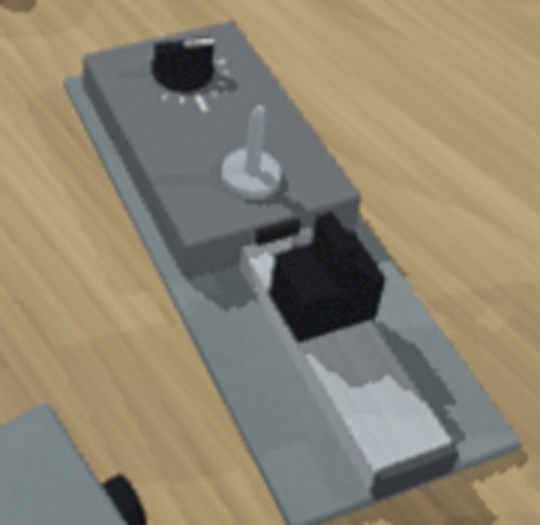

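View pics/wrist0.png

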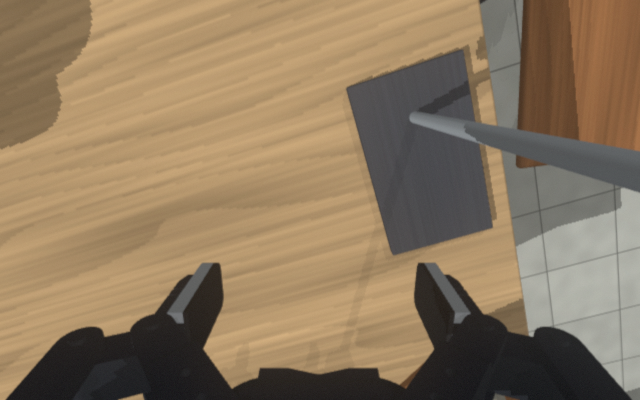

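The crop shows the dial (black, line to the right, long tick at crop (200,103)), the spindle tip at crop (258,108), the flange at (252,174) and the gate carriage mid-rail at (325,280). The base plate corners are at (65,85), (290,525) and (520,445). In the wrist view, a retort stand stands to the +y side of the start pose.

```bash
python3 - <<'E'
from h import *
a=cam("scene")
f=lambda u,v,z:plane(a,290+u/3,215+v/3,z).round(1)
c=[f(65,85,5),f(290,525,5),f(520,445,5)];print(c)
print("yaw of rig y",np.arctan2(*(c[1]-c[0])[1::-1]), "flange",f(252,174,53),"tip",f(258,105,111),"dial",f(183,41,72),"longtick",f(200,103,46))
y=np.arctan2(*(c[1]-c[0])[1::-1]);S=f(252,174,53)
print(to([S[0]+10,S[1]+40,300],yaw=y+np.pi/2)) 
E
```

```text
[array([570.3,   3.5,   5. ]), array([653.5, 370.8,   5. ]), array([508.6, 406.9,   5. ])]
yaw of rig y 1.3480376597634318 flange [538. 190.  53.] tip [536.  184.7 111. ] dial [509.2  71.3  72. ] longtick [520.7 110.3  46. ]
[array([-45.34, -19.06,  -4.69]), ('jawyaw', np.float64(1.265)), ('rotz', np.float64(1.488))]
```

```bash
python3 -m inch '[[[1,-3,-1,-1,0,0,0.1],[1,-6,-2,-2,0,0,0.2],[1,-10,-4,-3,0,0,0.32],[1,-14,-6,-4,0,0,0.44],[1,-18,-8,-4.7,0,0,0.56],[1,-22,-9.5,-4.7,0,0,0.68],[1,-26,-11,-4.7,0,0,0.8],[1,-29,-12.5,-4.7,0,0,0.92],[1,-32,-13.5,-4.7,0,0,1.04],[1,-32,-13.5,-4.7,0,0,1.04]]]'
python3 - <<'E'
from h import *
print(to([548,230,300],yaw=1.348+np.pi/2))
E
```

```text
time: 1.18
tcp_pos: [442.5, 319.2, 300.0]
tool_rot: [0.628, 0.779, 0.0, 0.002]
force: [0.7, 0.6, 0.5]
opening: 0.998
finger_force: 0.0
[array([-10.96,   8.41,   0.05]), ('jawyaw', np.float64(0.214)), ('rotz', np.float64(0.437))]
```

```bash
python3 -m inch '[[[1,-2,1.6,0,0,0,0.1],[1,-4.5,3.4,0,0,0,0.2],[1,-7,5.4,0,0,0,0.3],[1,-9.5,7.3,0,0,0,0.4],[1,-11,8.4,0,0,0,0.437],[1,-11,8.4,0,0,0,0.437],[1,-11,8.4,0,0,0,0.437]]]'
python3 - <<'E'
from h import *
w=cam("wrist","w1")
for n,p in dict(flange=(538,190,53),dial=(509,71,72)).items(): print(n,proj(w,p))
E
```

```text
time: 1.77
tcp_pos: [544.3, 234.5, 299.9]
tool_rot: [0.778, 0.628, -0.0, -0.0]
force: [-0.3, 0.0, -0.0]
opening: 0.999
finger_force: 0.0
flange [321.3 205.5]
dial [318.4 305.6]
```

View pics/w1.png

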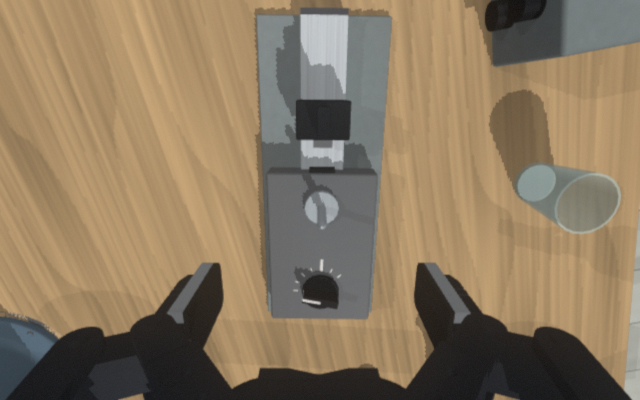

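The wrist view is aligned with the rig: flange (321,208), dial (320,290) with its line pointing left, long tick at (321,265), gate (323,120) and housing corners at (268,172), (378,171), (273,317), (369,317).

```bash
python3 - <<'E'
from h import *
w=cam("wrist")
im=w["pixels"].astype(int)
C=[plane(w,*p,45) for p in ((268,172),(378,171),(273,317),(369,317))]
m1=(C[0]+C[1])/2;m0=(C[2]+C[3])/2;d=m1-m0;print("yaw",np.arctan2(d[1],d[0]),"len",np.linalg.norm(d),np.linalg.norm(C[0]-C[1]),"mid far",m1.round(1))
y=d/np.linalg.norm(d);print("spindle from corners",(m1-40*y).round(1),"dial",(m1-155*y).round(1))
m=(im.min(2)>125).astype(np.uint8); m[:180]=0;m[240:]=0;m[:,:290]=0;m[:,355:]=0
m=cv2.morphologyEx(m,cv2.MORPH_CLOSE,np.ones((5,5)))
cs,_=cv2.findContours(m,0,cv2.CHAIN_APPROX_NONE);c=max(cs,key=cv2.contourArea)
e=cv2.fitEllipse(cv2.convexHull(c));print(e,plane(w,*e[0],53).round(1))
g=(im.max(2)<45).astype(np.uint8);g[:90]=0;g[150:]=0;g[:,:280]=0;g[:,365:]=0
x=cv2.boundingRect(g);print("gate",x)
c=w["pixels"][90:320,240:400,::-1];cv2.imwrite("pics/w2.png",cv2.resize(c,None,fx=2.6,fy=2.6,interpolation=cv2.INTER_CUBIC))
E
```

```text
yaw 1.3511641324314567 len 198.05897682171334 126.5431385779509 mid far [547.3 228.   45. ]
spindle from corners [538.5 188.9  45. ] dial [513.5  76.7  45. ]
((324.3382873535156, 207.74578857421875), (27.82730484008789, 30.951919555664062), 167.7967071533203) [540.3 187.2  53. ]
gate (298, 101, 52, 39)
```

View pics/w2.png

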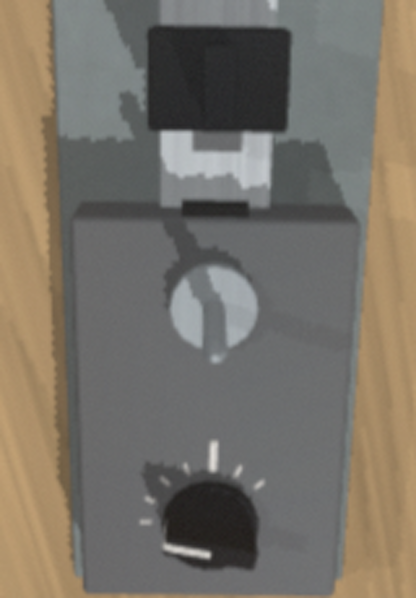

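The crop shows the flange at crop (213,307), the tip (217,357), the fin top at about (220,85) and the dial line at the 0 tick.

```bash
python3 - <<'E'
from h import *
w=cam("wrist")
f=lambda u,v,z:plane(w,240+u/2.6,90+v/2.6,z).round(1)
print("flange",f(213.5,307,53),"tip",f(217,357,111))
g=f(220,85,102); S=np.array([538.5,188.5]); d=np.array([np.cos(1.351),np.sin(1.351)])
print("fin",g,"rig xy",(g[:2]-S)@[d[1],-d[0]],(g[:2]-S)@d)
print(to([*g[:2],180],yaw=1.351+np.pi/2))
E
```

```text
flange [537.4 187.7  53. ] tip [538.1 187.2 111. ]
fin [559.9 286.4 102. ] rig xy -0.46006448564755836 100.21057000471077
[array([ 5.31,  0.59, 12.05]), ('jawyaw', np.float64(-0.21)), ('rotz', np.float64(0.01))]
```

```bash
python3 -m inch '[[[1,2,0.2,3,0,0,0.01],[1,4,0.5,6,0,0,0.01],[1,5.3,0.6,9.5,0,0,0.01],[1,5.3,0.6,13,0,0,0.01],[1,5.3,0.6,16,0,0,0.01],[1,5.3,0.6,18.5,0,0,0.01],[1,5.3,0.6,20,0,0,0.01],[1,5.3,0.6,20,0,0,0.01],[-1,5.3,0.6,20,0,0,0.01],[-1,5.3,0.6,20,0,0,0.01]]]'
python3 -m inch '[[[-1,0,0,0,0,0,0],[-1,0,0,0,0,0,0],[-1,0,0,0,0,0,0],[-1,0,0,0,0,0,0],[-1,0,0,0,0,0,0],[-1,0,0,0,0,0,0],[-1,0,0,0,0,0,0]]]'
```

```text
time: 2.75
tcp_pos: [561.5, 286.3, 102.0]
tool_rot: [0.781, 0.625, 0.001, 0.0]
force: [-0.8, 1.1, -0.6]
opening: 0.742
finger_force: 0.0
time: 3.33
tcp_pos: [560.0, 286.0, 101.5]
tool_rot: [0.781, 0.625, 0.0, -0.001]
force: [-4.8, 0.8, 7.3]
opening: 0.128
finger_force: 60.8
```

```bash
python3 -m inch '[[[-1,1,0,0,0,0,0],[-1,2,0,0,0,0,0],[-1,3,0,0,0,0,0],[-1,4,0,0,0,0,0],[-1,5,0,0,0,0,0],[-1,6,0,0,0,0,0],[-1,6.5,0,0,0,0,0],[-1,6.7,0,0,0,0,0],[-1,6.8,0,0,0,0,0],[-1,6.8,0,0,0,0,0]]]'
```

```text
time: 4.17
tcp_pos: [574.2, 348.4, 101.5]
tool_rot: [0.781, 0.624, -0.003, 0.002]
force: [-7.4, -10.1, 11.4]
opening: 0.124
finger_force: 61.5
```

```bash
python3 -m inch '[[[-1,0,0,0,0,0,0],[-1,0,0,0,0,0,0],[-1,-0.2,0,0,0,0,0],[-1,-0.2,0,0,0,0,0],[1,-0.2,0,0,0,0,0],[1,-0.2,0,0,0,0,0],[1,-0.2,0,0,0,0,0],[1,-0.2,0,0,0,0,0],[1,-0.2,0,0,0,0,0],[1,-0.2,-1,0,0,0,0]]]'
python3 -m inch '[[[1,0,0,-3,0,0,0],[1,0,0,-6,0,0,0],[1,0,0,-10,0,0,0],[1,0,0,-14,0,0,0],[1,0,0,-18,0,0,0],[1,0,0,-20,0,0,0]]]'
python3 - <<'E'
from h import *
print(to([515,-160,340]))
E
```

```text
time: 5.0
tcp_pos: [567.5, 351.7, 100.3]
tool_rot: [0.782, 0.624, 0.001, 0.0]
force: [-0.1, 1.3, -0.1]
opening: 0.959
finger_force: 0.0
time: 5.5
tcp_pos: [566.8, 352.5, 306.3]
tool_rot: [0.781, 0.624, 0.004, 0.001]
force: [0.9, -0.4, 0.1]
opening: 0.999
finger_force: 0.0
[array([-51.12,   6.24,  -3.58]), ('jawyaw', np.float64(-0.222))]
```

```bash
python3 -m inch '[[[1,-2,0.2,0,0,0,0],[1,-5,0.5,0,0,0,0],[1,-8,0.9,0,0,0,0],[1,-11.5,1.3,0,0,0,0],[1,-15,1.7,0,0,0,0],[1,-18.5,2.1,0,0,0,0],[1,-22,2.5,0,0,0,0],[1,-25.5,2.9,0,0,0,0],[1,-29,3.3,0,0,0,0],[1,-32.5,3.7,0,0,0,0]]]'
python3 -m inch '[[[1,-3.5,0.4,0,0,0,0],[1,-7,0.8,0,0,0,0],[1,-10.5,1.2,0,0,0,0],[1,-14,1.6,0,0,0,0],[1,-17.5,2,0,0,0,0],[1,-20.5,2.3,0,0,0,0],[1,-23,2.5,0,0,0,0],[1,-23.5,2.5,0,0,0,0],[1,-23.5,2.5,0,0,0,0],[1,-23.5,2.5,0,0,0,0]]]'
python3 - <<'E'
from h import *
w=cam("wrist","w3")
for n,p in dict(disc1=(556,-266,10),disc2=(450,-281,10),sleeve=(562,-396,16),cap=(452,-151,28),flask=(675,-186,0),fin=(574.5,348.5,102)).items(): print(n,proj(w,p))
E
```

```text
time: 6.33
tcp_pos: [530.0, 25.2, 300.4]
tool_rot: [0.781, 0.625, 0.0, 0.0]
force: [0.6, 0.1, -0.2]
opening: 1.003
finger_force: 0.0
time: 7.17
tcp_pos: [503.0, -207.6, 300.2]
tool_rot: [0.781, 0.624, 0.0, -0.0]
force: [-0.3, 0.2, 0.0]
opening: 0.999
finger_force: 0.0
disc1 [368.5 195.3]
disc2 [291.5 222.8]
sleeve [389.9 283.3]
cap [264.4 125.7]
flask [452.1 111.1]
fin [ 206.5 -977.9]
```

View pics/w3.png

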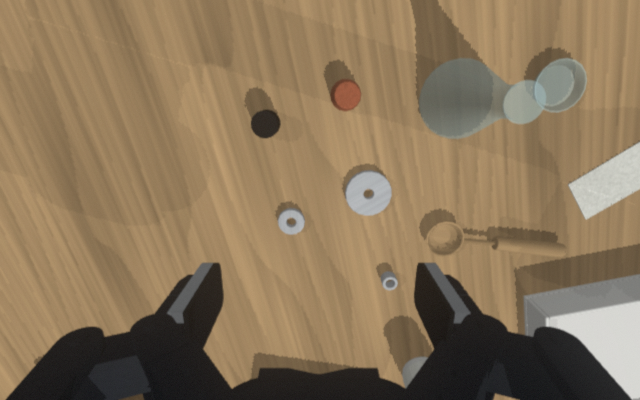

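The wrist view shows the large disc at (369,194), the small disc (291,222), the sleeve (390,283), the cap (265,124), the stopper (346,95) and the flask (455,97).

```bash
cat >> h.py <<'E'
def disc(w,u,v,z,r=35,dark=False,gray=True):
    """grey (or dark) blob near u,v: hull ellipse -> centre on plane z, diameter"""
    im=w["pixels"].astype(int)
    if dark: m=im.max(2)<45
    else: m=(im[:,:,0]-im[:,:,2]<12)&(im.max(2)>95)
    k=np.zeros(m.shape,np.uint8);cv2.circle(k,(int(u),int(v)),r,1,-1)
    cs,_=cv2.findContours((m&(k>0)).astype(np.uint8),0,cv2.CHAIN_APPROX_NONE);c=max(cs,key=cv2.contourArea)
    e=cv2.fitEllipse(cv2.convexHull(c)); p=plane(w,*e[0],z)
    q=plane(w,e[0][0]+e[1][0]/2,e[0][1],z);q2=plane(w,e[0][0]+e[1][1]/2,e[0][1],z)
    return p.round(1),2*np.linalg.norm(q-p).round(1),2*np.linalg.norm(q2-p).round(1),np.round(e[0],1)
E
python3 - <<'E'
from h import *
w=cam("wrist")
d1=disc(w,369,194,8);d2=disc(w,291,222,8,25)
print(d1,d2,disc(w,390,283,16,18),disc(w,265,124,28,25,True),sep="\n")
p=d1[0]; print(to([p[0],p[1],26]))
E
```

```text
Traceback (most recent call last):
  File "h.py", line 34, in disc
    e=cv2.fitEllipse(cv2.convexHull(c)); p=plane(w,*e[0],z)
cv2.error: OpenCV(4.12.0) /io/opencv/modules/imgproc/src/shapedescr.cpp:361: error: (-201:Incorrect size of input array) There should be at least 5 points to fit the ellipse in function 'fitEllipseNoDirect'
```

```bash
sed -i 's/    cs,_=cv2.findContours((m&/    global M; M=m\n    cs,_=cv2.findContours((m\&/; s/>95)/>110)/' h.py; python3 - <<'E'
from h import *
w=cam("wrist")
im=w["pixels"]
for p in((369,180),(355,194),(291,213),(390,275),(265,124),(330,194),(390,283),(398,283)): print(p,im[p[1],p[0]])
for a in ((369,194,8),(291,222,8,25),(390,283,16,14),(265,124,28,25,True)):
    try: print(disc(w,*a))
    except Exception as e: print(a,"fail")
print(to([556,-266,26]))
E
```

```text
(369, 180) [176 179 181]
(355, 194) [176 178 180]
(291, 213) [175 177 179]
(390, 275) [109 110 109]
(265, 124) [49 41 36]
(330, 194) [163 135  99]
(390, 283) [105 104 103]
(398, 283) [146 122  93]
(array([ 556. , -262.6,    8. ]), np.float64(56.4), np.float64(59.0), array([367.7, 193. ]))
(array([ 449.6, -278.8,    8. ]), np.float64(33.6), np.float64(34.4), array([290.7, 221.2]))
(array([ 562.1, -392.7,   16. ]), np.float64(20.0), np.float64(23.0), array([389.2, 281.8]))
(265, 124, 28, 25, True) fail
[array([-4.65,  6.44, 27.44]), ('jawyaw', np.float64(-0.22))]
```

```bash
python3 -m inch '[[[1,-1.4,2,3.5,0,0,0],[1,-2.8,4,7,0,0,0],[1,-4,6,10.5,0,0,0],[1,-4.3,6.4,14,0,0,0],[1,-4.3,6.4,17.5,0,0,0],[1,-4.3,6.4,21,0,0,0],[1,-4.3,6.4,24,0,0,0],[1,-4.3,6.4,26,0,0,0],[1,-4.3,6.4,27.2,0,0,0],[1,-4.3,6.4,27.2,0,0,0]]]'
python3 - <<'E'
from h import *
print(to([556.5,-262.8,26]))
w=cam("wrist","w4"); print(proj(w,(556.5,-262.8,10)))
E
```

```text
time: 8.15
tcp_pos: [553.9, -261.2, 24.8]
tool_rot: [0.78, 0.625, -0.001, -0.003]
force: [-0.9, 0.9, -0.1]
opening: 1.001
finger_force: 0.0
[array([-0.1 ,  0.29, -0.12]), ('jawyaw', np.float64(-0.22))]
[324.8 276.8]
```

View pics/w4.png

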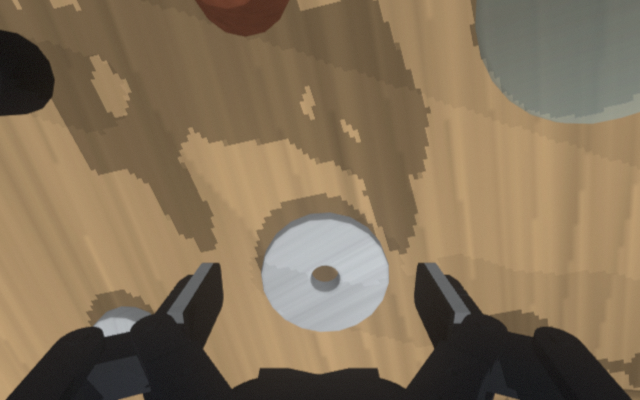

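The close view shows the disc centred at (325,278) between the pads, as predicted.

```bash
python3 -m inch '[[[1,-0.1,0.25,0,0,0,0],[1,-0.1,0.25,0,0,0,0],[-1,-0.1,0.25,0,0,0,0],[-1,-0.1,0.25,0,0,0,0],[-1,-0.1,0.25,0,0,0,0],[-1,-0.1,0.25,0,0,0,0],[-1,-0.1,0.25,0,0,0,0],[-1,-0.1,0.25,0,0,0,0],[-1,-0.1,0.25,0,0,0,0]]]'
python3 -m inch '[[[-1,0,0,-1,0,0,0],[-1,0,0,-3,0,0,0],[-1,0,0,-6,0,0,0],[-1,0,0,-10,0,0,0],[-1,0,0,-14,0,0,0],[-1,0,0,-17,0,0,0],[-1,0,0,-18,0,0,0],[-1,0,0,-18,0,0,0]]]'
python3 - <<'E'
from h import *
w=cam("wrist","w5"); im=w["pixels"][200:360,200:440,::-1]
cv2.imwrite("pics/w5.png",cv2.resize(im,None,fx=3,fy=3))
st=status.sense();T=R.from_quat(st["tool_rot"])
for k in (0,15,20): print(proj(w,st["tcp_pos"]+T.apply([0,0,k])))
print(to([538,187.8,200],yaw=1.351+np.pi/2))
E
```

```text
time: 8.95
tcp_pos: [561.2, -267.6, 32.1]
tool_rot: [0.781, 0.624, 0.001, 0.004]
force: [2.6, -1.5, 10.9]
opening: 0.007
finger_force: 5.6
time: 9.62
tcp_pos: [559.9, -266.6, 212.5]
tool_rot: [0.781, 0.624, 0.001, 0.003]
force: [1.1, 0.1, -0.3]
opening: 0.0
finger_force: 0.0
[315.4 288.5]
[315.5 270.5]
[315.6 265.3]
[array([ 43.8 , -12.03,   0.89]), ('jawyaw', np.float64(-0.222)), ('rotz', np.float64(-0.002))]
```

View pics/w5.png

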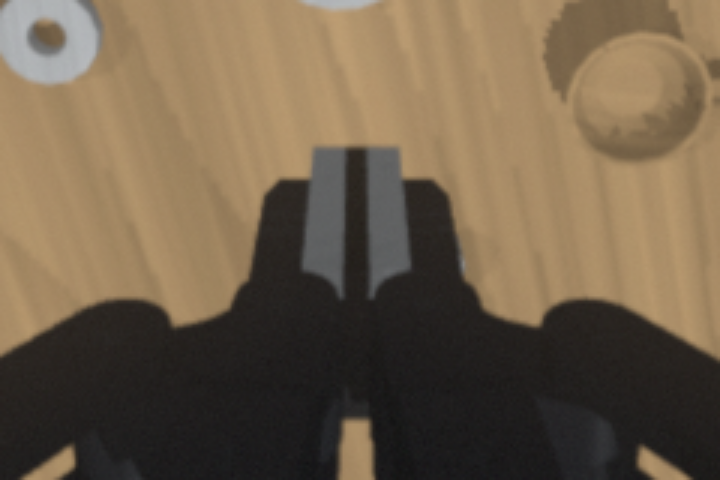

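The grasp missed. The retreated fingertips slid over the disc, which is still on the table near (315,180). I need to go lower, so I'll re-measure.

```bash
python3 -m inch '[[[1,3,0,-4,0,0,0],[1,6,0,-8,0,0,0],[1,6,0,-8,0,0,0],[1,6,0,-8,0,0,0],[1,6,0,-8,0,0,0],[1,6,0,-8,0,0,0]]]'
python3 - <<'E'
from h import *
w=cam("wrist","w6"); u,v=proj(w,(556,-263,8)); print(u,v)
d=disc(w,u,v,8,48);print(d)
u,v=proj(w,(450,-280,8)); print(disc(w,u,v,8,30))
p=d[0]; print(to([p[0],p[1],17]))
E
```

```text
time: 10.17
tcp_pos: [570.3, -207.0, 285.3]
tool_rot: [0.781, 0.624, -0.001, -0.002]
force: [0.3, 0.1, 0.0]
opening: 0.848
finger_force: 0.0
318.1 207.7
(array([ 556.4, -262.6,    8. ]), np.float64(56.2), np.float64(58.4), array([318.3, 207.4]))
(array([ 450. , -278.7,    8. ]), np.float64(33.4), np.float64(35.0), array([241.1, 235.7]))
[array([-5.740e+00,  2.000e-02,  2.681e+01]), ('jawyaw', np.float64(-0.223))]
```

```bash
python3 -m inch '[[[1,-2,0,3.5,0,0,0],[1,-4,0,7,0,0,0],[1,-5.7,0,10.5,0,0,0],[1,-5.7,0,14,0,0,0],[1,-5.7,0,17.5,0,0,0],[1,-5.7,0,21,0,0,0],[1,-5.7,0,24,0,0,0],[1,-5.7,0,26,0,0,0],[1,-5.7,0,26.6,0,0,0],[1,-5.7,0,26.6,0,0,0]]]'
python3 -m inch '[[[1,0,0,0,0,0,0],[1,0,0,0,0,0,0],[-1,0,0,0,0,0,0],[-1,0,0,0,0,0,0],[-1,0,0,0,0,0,0],[-1,0,0,0,0,0,0],[-1,0,0,0,0,0,0],[-1,0,0,0,0,0,0],[-1,0,0,0,0,0,0]]]'
python3 - <<'E'
from h import *
print(to([556.4,-262.6,17]))
E
```

```text
time: 11.05
tcp_pos: [555.5, -261.5, 18.7]
tool_rot: [0.781, 0.624, -0.001, -0.004]
force: [0.6, 0.7, 0.0]
opening: 1.003
finger_force: 0.0
time: 11.8
tcp_pos: [559.5, -263.1, 25.0]
tool_rot: [0.781, 0.625, 0.0, 0.001]
force: [-3.6, 2.0, 11.1]
opening: 0.653
finger_force: 60.9
[array([-0.01, -0.32,  0.8 ]), ('jawyaw', np.float64(-0.222))]
```

```bash
python3 - <<'E'
from h import *
w=cam("wrist"); im=w["pixels"][200:360,200:440,::-1]
a=cv2.resize(im,None,fx=2.5,fy=2.5)
b=cam("side")["pixels"][230:310,330:450,::-1];b=cv2.resize(b,(600,400))[:190]
b2=cam("side")["pixels"]; u,v=proj(cam("side"),(557,-263,10)).astype(int); b=cv2.resize(b2[v-30:v+15,u-70:u+70,::-1],(600,193))
cv2.imwrite("pics/w7.png",np.vstack([a,b]))
E
```

```text
(no output)
```

View pics/w7.png

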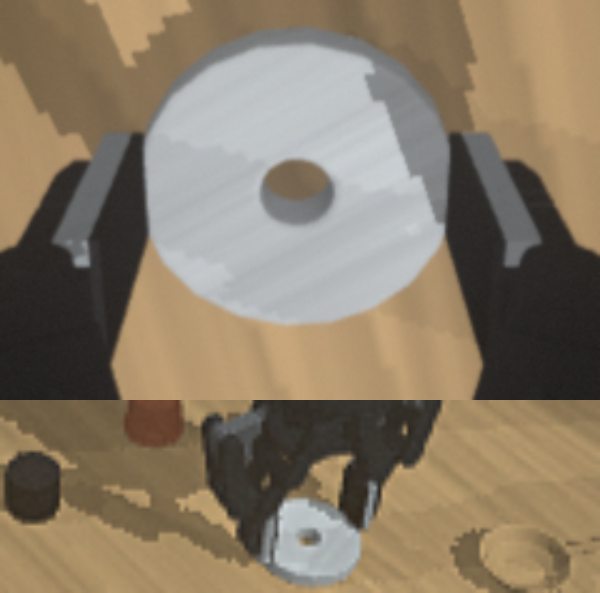

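The disc is gripped between the pads (hole at crop (297,192)). Lifting.

```bash
python3 -m inch '[[[-1,0,0,-0.5,0,0,0],[-1,0,0,-1.5,0,0,0],[-1,0,0,-3.5,0,0,0],[-1,0,0,-7,0,0,0],[-1,0,0,-11,0,0,0],[-1,0,0,-15,0,0,0],[-1,0,0,-18,0,0,0],[-1,0,0,-18,0,0,0],[-1,0,0,-18,0,0,0]]]'
python3 - <<'E'
from h import *
st=status.sense();T=R.from_quat(st["tool_rot"])
w=cam("wrist","w8"); im=w["pixels"][200:360,200:440,::-1]
a=cv2.resize(im,None,fx=2.5,fy=2.5)
s=cam("side"); u,v=proj(s,st["tcp_pos"]-[0,0,20]).astype(int); b=cv2.resize(s["pixels"][v-30:v+15,u-70:u+70,::-1],(600,193),interpolation=cv2.INTER_CUBIC)
cv2.imwrite("pics/w8.png",np.vstack([a,b]))
for k in (5,10,15,20): print(proj(w,st["tcp_pos"]+T.apply([0,0,k])))
print(to([538,187.8,200],yaw=1.351+np.pi/2))
E
```

```text
time: 12.75
tcp_pos: [560.5, -263.5, 205.5]
tool_rot: [0.781, 0.624, 0.001, 0.003]
force: [1.0, 0.3, -2.2]
opening: 0.645
finger_force: 64.0
[318.3 286.6]
[318.3 280.4]
[318.3 274.6]
[318.3 269.1]
[array([ 43.45, -11.88,   0.18]), ('jawyaw', np.float64(-0.222)), ('rotz', np.float64(-0.002))]
```

View pics/w8.png

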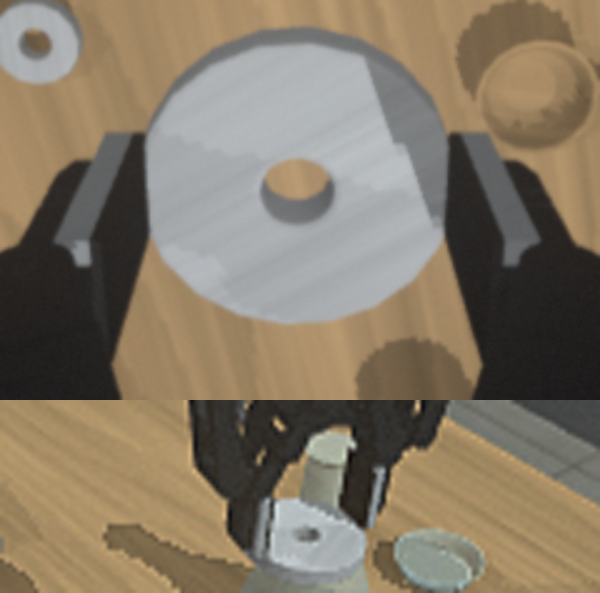

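The disc is held level. Its top face is centred at pixel (318.6, 274), which matches the TCP axis 15 mm ahead. Moving to above the spindle.

```bash
python3 -m inch '[[[-1,1.5,-0.4,0,0,0,0],[-1,4,-1,0,0,0,0],[-1,7,-1.8,0,0,0,0],[-1,10.5,-2.8,0,0,0,0],[-1,14,-3.8,0,0,0,0],[-1,17.5,-4.8,0,0,0,0],[-1,21,-5.8,0,0,0,0],[-1,24.5,-6.7,0,0,0,0],[-1,28,-7.6,0,0,0,0],[-1,31,-8.5,0,0,0,0]]]'
python3 -m inch '[[[-1,3,-0.8,0,0,0,0],[-1,6,-1.6,0,0,0,0],[-1,9,-2.5,0,0,0,0],[-1,11,-3,0,0,0,0],[-1,12.2,-3.4,0,0,0,0],[-1,12.45,-3.4,0,0,0,0],[-1,12.45,-3.4,0,0,0,0],[-1,12.45,-3.4,0,0,0,0],[-1,12.45,-3.4,0,0,0,0]]]'
python3 - <<'E'
from h import *
print(to([538,187.8,140],yaw=1.351+np.pi/2))
E
```

```text
time: 13.68
tcp_pos: [541.9, 61.4, 200.2]
tool_rot: [0.781, 0.625, -0.001, -0.002]
force: [0.5, 0.2, -2.8]
opening: 0.648
finger_force: 64.0
time: 14.43
tcp_pos: [538.4, 186.1, 202.0]
tool_rot: [0.782, 0.624, -0.0, 0.0]
force: [0.5, -0.6, -1.3]
opening: 0.642
finger_force: 64.0
[array([ 0.16, -0.07,  6.2 ]), ('jawyaw', np.float64(-0.224)), ('rotz', np.float64(-0.004))]
```

```bash
python3 -m inch '[[[-1,0.16,-0.07,2,0,0,0],[-1,0.16,-0.07,4,0,0,0],[-1,0.16,-0.07,5.5,0,0,0],[-1,0.16,-0.07,6,0,0,0],[-1,0.16,-0.07,6,0,0,0],[-1,0.16,-0.07,6,0,0,0]]]'
python3 - <<'E'
from h import *
print(to([538,187.8,125]),status.sense()["tcp_pos"])
w=cam("wrist","w9")
E
```

```text
time: 14.93
tcp_pos: [538.4, 188.4, 142.7]
tool_rot: [0.781, 0.624, 0.0, 0.0]
force: [-0.7, 1.5, -1.8]
opening: 0.646
finger_force: 64.0
[array([-0.07, -0.02,  1.77]), ('jawyaw', np.float64(-0.223))] [538.37470944 188.41737538 142.72598036]
```

```bash
python3 -m inch '[[[-1,-0.05,-0.03,0.5,0,0,0],[-1,-0.05,-0.03,1,0,0,0],[-1,-0.05,-0.03,1.4,0,0,0],[-1,-0.05,-0.03,1.8,0,0,0],[-1,-0.05,-0.03,2,0,0,0],[-1,-0.05,-0.03,2,0,0,0],[-1,-0.05,-0.03,2,0,0,0]]]'
python3 - <<'E'
from h import *
w=cam("wrist","w9"); im=w["pixels"][200:360,200:440,::-1]
cv2.imwrite("pics/w9.png",cv2.resize(im,None,fx=2.5,fy=2.5))
E
```

```text
time: 15.57
tcp_pos: [537.5, 188.7, 122.1]
tool_rot: [0.781, 0.624, -0.0, -0.0]
force: [-0.1, 0.0, -1.6]
opening: 0.645
finger_force: 64.0
```

View pics/w9.png

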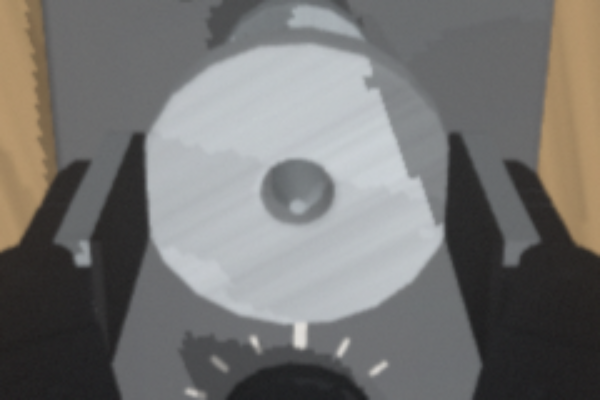

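The spindle tip is visible inside the bore at crop (297,205), with no contact force. Continuing down to the flange.

```bash
python3 -m inch '[[[-1,0,0,0.7,0,0,0],[-1,0,0,1.4,0,0,0],[-1,0,0,2.1,0,0,0],[-1,0,0,2.8,0,0,0],[-1,0,0,3.5,0,0,0],[-1,0,0,4,0,0,0],[-1,0,0,4.4,0,0,0],[-1,0,0,4.6,0,0,0],[-1,0,0,4.6,0,0,0]]]'
```

```text
time: 16.37
tcp_pos: [537.2, 188.6, 78.1]
tool_rot: [0.781, 0.624, -0.0, 0.0]
force: [-7.0, -2.2, 12.8]
opening: 0.645
finger_force: 67.0
```

```bash
python3 -m inch '[[[1,0,0,0,0,0,0],[1,0,0,0,0,0,0],[1,0,0,0,0,0,0],[1,0,0,0,0,0,0],[1,0,0,-2,0,0,0],[1,0,0,-5,0,0,0],[1,0,0,-8,0,0,0],[1,0,0,-12,0,0,0],[1,0,0,-16,0,0,0],[1,0,0,-19,0,0,0]]]'
python3 -m inch '[[[1,0,0,-1,0,0,0],[1,0,0,-1,0,0,0],[1,0,0,-1,0,0,0]]]'
python3 - <<'E'
from h import *
print(status.sense()["tcp_pos"])
w=cam("wrist","w10"); u,v=proj(w,(538,187.8,63)); print(u,v,disc(w,u,v,63,60))
print(to([458,-225,285]))
E
```

```text
time: 17.2
tcp_pos: [538.3, 188.9, 269.6]
tool_rot: [0.781, 0.624, 0.001, 0.001]
force: [1.1, 0.9, 0.3]
opening: 1.004
finger_force: 0.0
time: 17.45
tcp_pos: [538.2, 188.8, 276.4]
tool_rot: [0.781, 0.624, 0.001, 0.0]
force: [0.1, -0.9, -1.2]
opening: 1.001
finger_force: 0.0
[538.18922331 188.8235087  276.35253211]
318.2 175.6 (array([537.1, 187.9,  63. ]), np.float64(59.2), np.float64(60.0), array([317.3, 175.7]))
[array([-42.1 ,   1.36,  -0.97]), ('jawyaw', np.float64(-0.222))]
```

Disc A is seated: centre (537.1, 187.9), diameter 60. Now the small disc.

```bash
python3 -m inch '[[[1,-2,0,0,0,0,0],[1,-5,0.2,0,0,0,0],[1,-8.5,0.3,0,0,0,0],[1,-12,0.4,0,0,0,0],[1,-15.5,0.5,0,0,0,0],[1,-19,0.6,0,0,0,0],[1,-22.5,0.7,0,0,0,0],[1,-26,0.8,0,0,0,0],[1,-29.5,1,0,0,0,0],[1,-33,1.1,0,0,0,0]]]'
python3 -m inch '[[[1,-3,0.1,0,0,0,0],[1,-6,0.2,0,0,0,0],[1,-8,0.3,0,0,0,0],[1,-9,0.3,0,0,0,0],[1,-9,0.3,0,0,0,0],[1,-9,0.3,0,0,0,0]]]'
python3 - <<'E'
from h import *
print(status.sense()["tcp_pos"])
w=cam("wrist","w11"); u,v=proj(w,(450,-279,8)); d=disc(w,u,v,8,32); print(u,v,d)
p=d[0];print(to([p[0],p[1],22]))
E
```

```text
time: 18.33
tcp_pos: [474.1, -136.7, 273.9]
tool_rot: [0.781, 0.624, -0.001, -0.002]
force: [0.9, 0.8, -0.3]
opening: 1.0
finger_force: 0.0
time: 18.83
tcp_pos: [458.3, -223.3, 275.0]
tool_rot: [0.781, 0.624, -0.0, -0.001]
force: [-0.5, -0.1, -0.4]
opening: 1.001
finger_force: 0.0
[ 458.33038052 -223.30628394  274.95391605]
322.3 209.4 (array([ 449.3, -278.8,    8. ]), np.float64(33.6), np.float64(34.2), array([321.7, 209.4]))
[array([-5.7 ,  0.37, 25.32]), ('jawyaw', np.float64(-0.221))]
```

```bash
python3 -m inch '[[[1,-2,0.1,3.5,0,0,0],[1,-4,0.3,7,0,0,0],[1,-5.6,0.37,10.5,0,0,0],[1,-5.6,0.37,14,0,0,0],[1,-5.6,0.37,17.5,0,0,0],[1,-5.6,0.37,21,0,0,0],[1,-5.6,0.37,23.5,0,0,0],[1,-5.6,0.37,25,0,0,0],[1,-5.6,0.37,25.5,0,0,0],[1,-5.6,0.37,25.5,0,0,0]]]'
python3 - <<'E'
from h import *
print(to([449.5,-278.8,20]))
E
```

```text
time: 19.72
tcp_pos: [449.5, -277.3, 20.0]
tool_rot: [0.78, 0.625, -0.0, -0.002]
force: [-0.1, -0.2, 0.3]
opening: 1.004
finger_force: 0.0
[array([-0.15,  0.03, -0.  ]), ('jawyaw', np.float64(-0.22))]
```

```bash
python3 -m inch '[[[1,-0.12,0,0,0,0,0],[-1,-0.12,0,0,0,0,0],[-1,-0.12,0,0,0,0,0],[-1,-0.12,0,0,0,0,0],[-1,-0.12,0,0,0,0,0],[-1,-0.12,0,0,0,0,0],[-1,-0.12,0,0,0,0,0],[-1,-0.12,0,0,0,0,0],[-1,-0.12,0,0,0,0,0]]]'
python3 -m inch '[[[-1,0,0,-0.5,0,0,0],[-1,0,0,-2,0,0,0],[-1,0,0,-5,0,0,0],[-1,0,0,-9,0,0,0],[-1,0,0,-13,0,0,0],[-1,0,0,-17,0,0,0],[-1,0,0,-18.5,0,0,0],[-1,0,0,-18.5,0,0,0],[-1,0,0,-18.5,0,0,0]]]'
python3 - <<'E'
from h import *
w=cam("wrist","w12"); st=status.sense();T=R.from_quat(st["tool_rot"])
u,v=proj(w,st["tcp_pos"]+T.apply([0,0,15]));d=disc(w,u,v,st["tcp_pos"][2]-15,40); print(u,v,d)
print("offset tool",T.inv().apply(d[0]-st["tcp_pos"]).round(1))
print(to([537.5,187.9,200],yaw=1.351+np.pi/2))
E
```

```text
time: 20.47
tcp_pos: [450.6, -281.2, 22.5]
tool_rot: [0.781, 0.624, 0.0, 0.001]
force: [-0.9, 1.0, 6.1]
opening: 0.38
finger_force: 59.7
time: 21.22
tcp_pos: [450.5, -281.2, 207.4]
tool_rot: [0.781, 0.624, 0.0, 0.001]
force: [-0.2, 1.1, -1.5]
opening: 0.383
finger_force: 59.8
316.0 271.7 (array([ 450.5, -280.7,  190.8]), np.float64(33.4), np.float64(34.2), array([318. , 271.8]))
offset tool [-0.1  1.  15. ]
[array([47.62, -1.74,  0.6 ]), ('jawyaw', np.float64(-0.222)), ('rotz', np.float64(-0.002))]
```

```bash
python3 -m inch '[[[-1,2,0,0,0,0,0],[-1,5,-0.2,0,0,0,0],[-1,8.5,-0.3,0,0,0,0],[-1,12,-0.4,0,0,0,0],[-1,15.5,-0.5,0,0,0,0],[-1,19,-0.6,0,0,0,0],[-1,22.5,-0.8,0,0,0,0],[-1,26,-0.9,0,0,0,0],[-1,29.5,-1.1,0,0,0,0],[-1,33,-1.2,0,0,0,0]]]'
python3 -m inch '[[[-1,4,-0.1,0,0,0,0],[-1,8,-0.3,0,0,0,0],[-1,11,-0.4,0,0,0,0],[-1,13.5,-0.5,0,0,0,0],[-1,14.6,-0.5,0,0,0,0],[-1,14.6,-0.5,2,0,0,0],[-1,14.6,-0.5,4,0,0,0],[-1,14.6,-0.5,5.5,0,0,0],[-1,14.6,-0.5,6,0,0,0],[-1,14.6,-0.5,6,0,0,0]]]'
python3 - <<'E'
from h import *
print(status.sense()["tcp_pos"],to([537.5,187.9,120]))
E
```

```text
time: 22.1
tcp_pos: [509.0, 45.7, 203.8]
tool_rot: [0.781, 0.624, -0.002, -0.002]
force: [1.0, -0.7, -0.3]
opening: 0.38
finger_force: 59.8
time: 22.93
tcp_pos: [535.7, 186.3, 143.3]
tool_rot: [0.781, 0.624, -0.003, -0.001]
force: [-0.3, -0.4, -0.7]
opening: 0.383
finger_force: 59.8
[535.71689352 186.27859114 143.3300685 ] [array([0.2 , 0.15, 2.33]), ('jawyaw', np.float64(-0.223))]
```

```bash
python3 -m inch '[[[-1,0.18,0.12,0,0,0,0],[-1,0.18,0.12,0,0,0,0],[-1,0.18,0.12,0.3,0,0,0]]]'
python3 - <<'E'
from h import *
print(status.sense()["tcp_pos"],to([537.5,187.9,120]))
E
```

```text
time: 23.18
tcp_pos: [541.1, 189.0, 144.9]
tool_rot: [0.781, 0.624, 0.002, 0.001]
force: [0.7, -0.2, 0.3]
opening: 0.379
finger_force: 59.8
[541.13684401 189.02850741 144.90795058] [array([-0.19, -0.34,  2.49]), ('jawyaw', np.float64(-0.222))]
```

```bash
python3 -m inch '[[[-1,0,0,0,0,0,0],[-1,0,0,0,0,0,0],[-1,0,0,0,0,0,0],[-1,0,0,0,0,0,0]]]'; python3 -m inch '[[[-1,0,0,0,0,0,0],[-1,0,0,0,0,0,0],[-1,0,0,0,0,0,0],[-1,0,0,0,0,0,0]]]'
python3 - <<'E'
from h import *
print(to([537.5,187.9,120]))
E
```

```text
time: 23.52
tcp_pos: [539.8, 188.9, 143.6]
tool_rot: [0.781, 0.624, 0.0, 0.0]
force: [-0.0, 0.2, -0.5]
opening: 0.38
finger_force: 59.8
time: 23.85
tcp_pos: [539.7, 188.9, 143.3]
tool_rot: [0.781, 0.624, 0.0, -0.0]
force: [-0.6, 0.1, -0.2]
opening: 0.381
finger_force: 59.8
[array([-0.15, -0.19,  2.33]), ('jawyaw', np.float64(-0.222))]
```

```bash
python3 -m inch '[[[-1,-0.15,-0.2,0,0,0,0],[-1,-0.15,-0.2,0,0,0,0],[-1,-0.15,-0.2,0,0,0,0],[-1,-0.15,-0.2,0,0,0,0],[-1,-0.15,-0.2,0.5,0,0,0],[-1,-0.15,-0.2,0.9,0,0,0],[-1,-0.15,-0.2,1.3,0,0,0],[-1,-0.15,-0.2,1.7,0,0,0],[-1,-0.15,-0.2,2,0,0,0],[-1,-0.15,-0.2,2,0,0,0]]]'
python3 - <<'E'
from h import *
w=cam("wrist","w13"); st=status.sense();print(to([537.5,187.9,st["tcp_pos"][2]]))
u,v=proj(w,st["tcp_pos"]-[0,0,13]);d=disc(w,u,v,st["tcp_pos"][2]-13,40);print(d)
im=w["pixels"][230:310,260:380,::-1];cv2.imwrite("pics/w13.png",cv2.resize(im,None,fx=5,fy=5))
E
```

```text
time: 24.68
tcp_pos: [536.8, 187.7, 122.3]
tool_rot: [0.781, 0.624, -0.001, -0.0]
force: [-0.5, 0.3, -0.4]
opening: 0.383
finger_force: 59.8
[array([ 0.02,  0.05, -0.  ]), ('jawyaw', np.float64(-0.222))]
(array([536.7, 187.9, 109.7]), np.float64(34.6), np.float64(36.4), array([318.1, 277. ]))
```

View pics/w13.png

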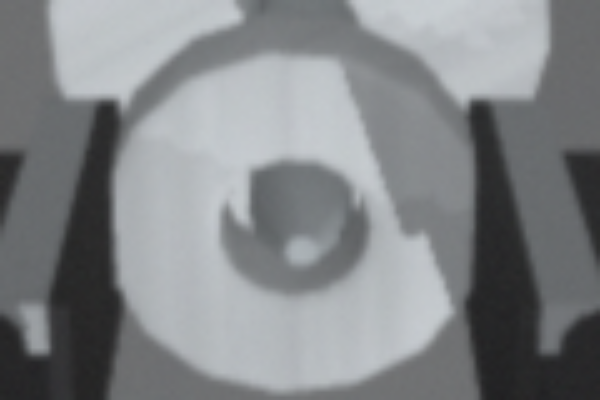

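The tip (crop (300,250)) is inside the bore. Continuing down.

```bash
python3 -m inch '[[[-1,0,0,0.7,0,0,0],[-1,0,0,1.4,0,0,0],[-1,0,0,2.1,0,0,0],[-1,0,0,2.8,0,0,0],[-1,0,0,3.3,0,0,0],[-1,0,0,3.7,0,0,0],[-1,0,0,4,0,0,0],[-1,0,0,4.1,0,0,0],[-1,0,0,4.1,0,0,0]]]'
```

```text
time: 25.48
tcp_pos: [537.0, 187.9, 85.3]
tool_rot: [0.781, 0.625, 0.0, 0.0]
force: [-10.1, -2.6, 23.2]
opening: 0.377
finger_force: 62.3
```

```bash
python3 -m inch '[[[1,0,0,-0.2,0,0,0],[1,0,0,-0.2,0,0,0],[1,0,0,-0.2,0,0,0],[1,0,0,-0.5,0,0,0],[1,0,0,-2,0,0,0],[1,0,0,-5,0,0,0],[1,0,0,-8,0,0,0],[1,0,0,-12,0,0,0],[1,0,0,-16,0,0,0],[1,0,0,-19,0,0,0]]]'
python3 -m inch '[[[1,0,0,0,0,0,0],[1,0,0,0,0,0,0],[1,0,0,0,0,0,0]]]'
python3 - <<'E'
from h import *
print(status.sense()["tcp_pos"])
w=cam("wrist","w14"); u,v=proj(w,(537.5,187.9,73)); print(u,v,disc(w,u,v,73,24),disc(w,*proj(w,(537.5,187.9,63)),63,60))
print(w["pixels"][int(v)-3:int(v)+30:4,int(u)])
print(to([572,-330,275]))
E
```

```text
time: 26.32
tcp_pos: [537.8, 188.0, 275.5]
tool_rot: [0.781, 0.624, 0.001, 0.0]
force: [2.1, 0.1, -0.3]
opening: 0.996
finger_force: 0.0
time: 26.57
tcp_pos: [537.2, 187.8, 271.4]
tool_rot: [0.781, 0.624, -0.0, -0.0]
force: [0.3, -0.3, -1.0]
opening: 0.999
finger_force: 0.0
[537.24781206 187.83938452 271.37284089]
318.8 177.9 (array([536.9, 188.9,  73. ]), np.float64(46.8), np.float64(46.8), array([318., 177.])) (array([537.2, 188. ,  63. ]), np.float64(59.2), np.float64(60.2), array([318.5, 175.5]))
[[105 109 111]
 [106 109 112]
 [106 112 114]
 [112 115 118]
 [161 168 172]
 [174 177 181]
 [177 181 185]
 [180 185 188]
 [104 106 106]]
[array([-49.72,  14.84,  -0.43]), ('jawyaw', np.float64(-0.222))]
```

Both discs are on the spindle. Next is the sleeve.

```bash
python3 -m inch '[[[1,-2,0.6,0,0,0,0],[1,-5,1.5,0,0,0,0],[1,-8.5,2.5,0,0,0,0],[1,-12,3.6,0,0,0,0],[1,-15.5,4.6,0,0,0,0],[1,-19,5.7,0,0,0,0],[1,-22.5,6.7,0,0,0,0],[1,-26,7.7,0,0,0,0],[1,-29.5,8.8,0,0,0,0],[1,-33,9.8,0,0,0,0]]]'
python3 -m inch '[[[1,-3.5,1,0,0,0,0],[1,-7,2.1,0,0,0,0],[1,-10.5,3.1,0,0,0,0],[1,-14,4.2,0,0,0,0],[1,-16,5,0,0,0,0],[1,-16.7,5,0,0,0,0],[1,-16.7,5,0,0,0,0],[1,-16.7,5,0,0,0,0],[1,-16.7,5,0,0,0,0],[1,-16.7,5,0,0,0,0]]]'
python3 - <<'E'
from h import *
print(status.sense()["tcp_pos"])
w=cam("wrist","w15"); u,v=proj(w,(562,-392.7,16)); print(u,v)
for r in(16,20,24):
  d=disc(w,u,v,16,r); print(d)
im=w["pixels"];cv2.imwrite("pics/w15.png",cv2.resize(im[int(v)-50:int(v)+50,int(u)-60:int(u)+60,::-1],None,fx=5,fy=5))
p=d[0];print(to([p[0],p[1],24]))
E
```

```text
time: 27.45
tcp_pos: [559.1, -157.0, 269.9]
tool_rot: [0.781, 0.624, -0.001, -0.002]
force: [1.2, -0.2, -0.5]
opening: 0.998
finger_force: 0.0
time: 28.28
tcp_pos: [572.4, -327.7, 272.3]
tool_rot: [0.78, 0.625, 0.0, -0.0]
force: [-0.6, 0.8, 1.0]
opening: 0.999
finger_force: 0.0
[ 572.43888166 -327.72564278  272.31987374]
321.8 219.5
(array([ 562.2, -394.5,   16. ]), np.float64(20.0), np.float64(20.6), array([322.2, 220.9]))
(array([ 562.2, -394.5,   16. ]), np.float64(20.0), np.float64(20.6), array([322.2, 220.9]))
(array([ 562.2, -394.5,   16. ]), np.float64(20.0), np.float64(20.6), array([322.2, 220.9]))
[array([-6.74,  0.45, 24.85]), ('jawyaw', np.float64(-0.22))]
```

View pics/w15.png

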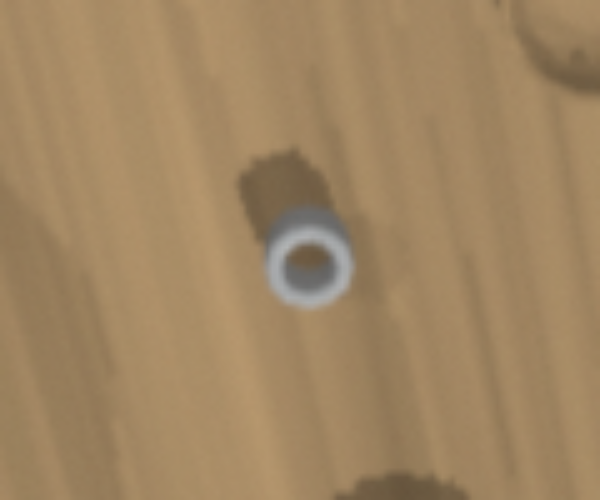

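The view shows the sleeve standing upright, top ring centred at crop (310,267), i.e. pixel (322.9, 222.3). Before descending I check the clearance to the jar.

```bash
python3 - <<'E'
from h import *
s=cam("scene");b=cam("side")
print("jar base",plane(s,217,149,0),plane(b,520,377,0),"tray",plane(s,172,172,0))
w=cam("wrist");p=plane(w,322.9,222.3,16);print(p,to([p[0],p[1],24]))
E
```

```text
jar base [ 590.37644328 -567.19013786    0.        ] [ 579.50791002 -588.23129556    0.        ] tray [ 759.15536348 -498.06328883    0.        ]
[ 562.82733478 -397.48474116   16.        ] [array([-6.93,  0.55, 24.87]), ('jawyaw', np.float64(-0.221))]
```

```bash
python3 -m inch '[[[1,-2,0.1,3.5,0,0,0],[1,-4,0.3,7,0,0,0],[1,-6,0.5,10.5,0,0,0],[1,-6.8,0.53,14,0,0,0],[1,-6.8,0.53,17.5,0,0,0],[1,-6.8,0.53,20.5,0,0,0],[1,-6.8,0.53,23,0,0,0],[1,-6.8,0.53,24.4,0,0,0],[1,-6.8,0.53,24.8,0,0,0],[1,-6.8,0.53,24.8,0,0,0]]]'
python3 -m inch '[[[1,0,0,0,0,0,0],[1,0,0,0,0,0,0],[1,0,0,0,0,0,0]]]'
python3 - <<'E'
from h import *
w=cam("wrist");p=(562.5,-395.7,16);u,v=proj(w,p);d=disc(w,u,v,16,34);print(u,v,d,to([d[0][0],d[0][1],24]),to([562.5,-395.7,24]))
E
```

```text
time: 29.32
tcp_pos: [561.7, -396.0, 22.9]
tool_rot: [0.781, 0.625, -0.0, -0.001]
force: [-1.2, 0.2, 1.0]
opening: 0.999
finger_force: 0.0
time: 29.57
tcp_pos: [563.8, -398.0, 26.4]
tool_rot: [0.781, 0.624, 0.0, 0.002]
force: [0.2, 0.6, -0.4]
opening: 0.999
finger_force: 0.0
314.3 276.2 (array([ 562.9, -392.2,   16. ]), np.float64(21.2), np.float64(24.4), array([313.4, 269.2])) [array([ 0.53, -0.2 ,  0.21]), ('jawyaw', np.float64(-0.222))] [array([ 0.18, -0.16,  0.21]), ('jawyaw', np.float64(-0.222))]
```

```bash
sed -i 's/def disc(w,u,v,z,r=35,dark=False,gray=True)/def disc(w,u,v,z,r=35,dark=False,th=110)/; s/>110)/>th)/' h.py; python3 - <<'E'
from h import *
w=cam("wrist")
for th in (130,145,160):
  d=disc(w,313,272,16,34,th=th);print(d,to([d[0][0],d[0][1],24]))
print(w["pixels"][245:310:3,313,0])
E
```

```text
(array([ 562.2, -395.2,   16. ]), np.float64(18.4), np.float64(20.6), array([313.9, 275.8])) [array([ 0.21, -0.17,  0.18]), ('jawyaw', np.float64(-0.222))]
(array([ 562.1, -395.4,   16. ]), np.float64(18.0), np.float64(20.4), array([313.8, 276.2])) [array([ 0.19, -0.18,  0.18]), ('jawyaw', np.float64(-0.222))]
(array([ 562.2, -395.5,   16. ]), np.float64(17.8), np.float64(20.4), array([313.9, 276.4])) [array([ 0.18, -0.17,  0.18]), ('jawyaw', np.float64(-0.222))]
[116 116 120 121 181 190 175 119 120 117 116 115 114 117 116 140 171 176
 174 173 170 169]
```

```bash
python3 -m inch '[[[1,0.18,-0.17,0.2,0,0,0],[1,0.18,-0.17,0.2,0,0,0],[1,0.18,-0.17,0.2,0,0,0],[-1,0.18,-0.17,0.2,0,0,0],[-1,0.18,-0.17,0.2,0,0,0],[-1,0.18,-0.17,0.2,0,0,0],[-1,0.18,-0.17,0.2,0,0,0],[-1,0.18,-0.17,0.2,0,0,0],[-1,0.18,-0.17,0.2,0,0,0],[-1,0.18,-0.17,0.2,0,0,0]]]'
python3 -m inch '[[[-1,0,0,0,0,0,0],[-1,0,0,-0.5,0,0,0],[-1,0,0,-2,0,0,0],[-1,0,0,-5,0,0,0],[-1,0,0,-9,0,0,0],[-1,0,0,-13,0,0,0],[-1,0,0,-17,0,0,0],[-1,0,0,-18.5,0,0,0],[-1,0,0,-18.5,0,0,0],[-1,0,0,-18.5,0,0,0]]]'
python3 - <<'E'
from h import *
w=cam("wrist","w16"); st=status.sense();T=R.from_quat(st["tool_rot"])
u,v=proj(w,st["tcp_pos"]+T.apply([0,0,9]));print(u,v)
for th in (130,160):
  d=disc(w,u,v,st["tcp_pos"][2]-9,30,th=th); print(d,"offset tool",T.inv().apply(d[0]-st["tcp_pos"]).round(1))
print(w["pixels"][240:320:3,int(u),0])
print(to([537.5,187.9,200],yaw=1.351+np.pi/2))
E
```

```text
time: 30.5
tcp_pos: [561.5, -395.1, 22.6]
tool_rot: [0.781, 0.624, 0.0, 0.0]
force: [-0.3, 0.5, 2.1]
opening: 0.224
finger_force: 58.8
time: 31.33
tcp_pos: [561.9, -395.4, 208.5]
tool_rot: [0.781, 0.624, 0.0, 0.001]
force: [-0.4, -0.1, -1.4]
opening: 0.231
finger_force: 58.7
316.1 278.1
(array([ 561. , -398.4,  197.5]), np.float64(18.4), np.float64(20.6), array([317.8, 285.2])) offset tool [-3.6  0.8  9. ]
(array([ 561.5, -398.7,  197.5]), np.float64(18.0), np.float64(20.2), array([319. , 285.5])) offset tool [-3.8  1.4  9. ]
[171 173 174 134 106 108 110 113 122 165 173 175 173 169 109 108 106 106
 107 109 156 163 168 168 167 167 164]
[array([ 56.31, -15.13,   0.69]), ('jawyaw', np.float64(-0.222)), ('rotz', np.float64(-0.002))]
```

```bash
python3 -m inch '[[[-1,2,-0.5,0,0,0,0],[-1,5,-1.3,0,0,0,0],[-1,8.5,-2.3,0,0,0,0],[-1,12,-3.2,0,0,0,0],[-1,15.5,-4.2,0,0,0,0],[-1,19,-5.1,0,0,0,0],[-1,22.5,-6,0,0,0,0],[-1,26,-7,0,0,0,0],[-1,29.5,-7.9,0,0,0,0],[-1,33,-8.8,0,0,0,0]]]'
python3 -m inch '[[[-1,3.5,-0.9,0,0,0,0],[-1,7,-1.9,0,0,0,0],[-1,10.5,-2.8,0,0,0,0],[-1,14,-3.8,0,0,0,0],[-1,17.5,-4.7,0,0,0,0],[-1,20.5,-5.5,0,0,0,0],[-1,22.5,-6.2,0,0,0,0],[-1,23.4,-6.3,0,0,0,0],[-1,23.4,-6.3,0,0,0,0]]]'
python3 -m inch '[[[-1,0,0,2,0,0,0],[-1,0,0,4,0,0,0],[-1,0,0,5.5,0,0,0],[-1,0,0,6,0,0,0],[-1,0,0,6,0,0,0],[-1,0,0,6,0,0,0],[-1,0,0,6,0,0,0],[-1,0,0,6,0,0,0]]]'
python3 - <<'E'
from h import *
w=cam("wrist","w17"); st=status.sense();T=R.from_quat(st["tool_rot"])
u,v=proj(w,st["tcp_pos"]+T.apply([0,0,6.6]));print(u,v)
d=disc(w,u,v+4,st["tcp_pos"][2]-6.6,30,th=130); print(d,"offset tool",T.inv().apply(d[0]-st["tcp_pos"]).round(1))
print(to([537.7,189.8,120]))
E
```

```text
time: 32.22
tcp_pos: [545.9, -51.5, 204.6]
tool_rot: [0.781, 0.624, -0.002, -0.002]
force: [0.8, 0.3, -0.6]
opening: 0.23
finger_force: 58.7
time: 32.97
tcp_pos: [536.8, 189.9, 205.1]
tool_rot: [0.78, 0.626, -0.002, -0.001]
force: [0.3, -0.6, 0.5]
opening: 0.23
finger_force: 58.7
time: 33.63
tcp_pos: [539.2, 188.3, 148.5]
tool_rot: [0.781, 0.624, 0.001, 0.001]
force: [0.5, 1.1, -0.6]
opening: 0.228
finger_force: 58.7
318.1 284.2
(array([537.8, 186.6, 141.8]), np.float64(18.2), np.float64(23.2), array([316.3, 288.5])) offset tool [-2.1 -0.8  6.6]
[array([ 0.1 , -0.17,  2.84]), ('jawyaw', np.float64(-0.222))]
```

```bash
python3 -m inch '[[[-1,0.13,-0.12,0.3,0,0,0],[-1,0.13,-0.12,0.5,0,0,0],[-1,0.13,-0.12,0.5,0,0,0],[-1,0.13,-0.12,0.5,0,0,0],[-1,0.13,-0.12,0.5,0,0,0],[-1,0.13,-0.12,0.5,0,0,0]]]'
python3 - <<'E'
from h import *
w=cam("wrist","w18"); st=status.sense();T=R.from_quat(st["tool_rot"])
u,v=proj(w,st["tcp_pos"]+T.apply([0,0,6.6]));d=disc(w,u,v+4,st["tcp_pos"][2]-6.6,30,th=130); print(d,"offset tool",T.inv().apply(d[0]-st["tcp_pos"]).round(1))
print(to([537.7,189.8,120]))
E
```

```text
time: 34.18
tcp_pos: [537.3, 190.1, 142.3]
tool_rot: [0.781, 0.624, 0.0, -0.0]
force: [0.1, -0.3, -0.6]
opening: 0.225
finger_force: 58.7
(array([536.3, 187.7, 135.7]), np.float64(19.0), np.float64(24.0), array([317.4, 289.7])) offset tool [-2.5 -0.5  6.6]
[array([-0.02,  0.04,  2.23]), ('jawyaw', np.float64(-0.222))]
```

```bash
python3 -m inch '[[[-1,0,0.04,0.4,0,0,0],[-1,0,0.04,0.8,0,0,0],[-1,0,0.04,1.1,0,0,0],[-1,0,0.04,1.4,0,0,0],[-1,0,0.04,1.7,0,0,0],[-1,0,0.04,1.9,0,0,0],[-1,0,0.04,1.9,0,0,0]]]'
```

```text
time: 34.82
tcp_pos: [537.4, 189.7, 122.7]
tool_rot: [0.781, 0.624, -0.001, -0.0]
force: [-0.1, -0.7, -0.9]
opening: 0.227
finger_force: 58.7
```

Threaded without contact. Going down.

```bash
python3 -m inch '[[[-1,0,0,0.6,0,0,0],[-1,0,0,1.2,0,0,0],[-1,0,0,1.8,0,0,0],[-1,0,0,2.3,0,0,0],[-1,0,0,2.7,0,0,0],[-1,0,0,3,0,0,0],[-1,0,0,3,0,0,0],[-1,0,0,3,0,0,0]]]'
```

```text
time: 35.48
tcp_pos: [537.6, 189.7, 95.4]
tool_rot: [0.781, 0.624, 0.0, 0.0]
force: [-5.7, -3.8, 16.4]
opening: 0.23
finger_force: 60.9
```

```bash
python3 -m inch '[[[1,0,0,-0.2,0,0,0],[1,0,0,-0.2,0,0,0],[1,0,0,-0.2,0,0,0],[1,0,0,-0.5,0,0,0],[1,0,0,-2,0,0,0],[1,0,0,-5,0,0,0],[1,0,0,-8,0,0,0],[1,0,0,-12,0,0,0],[1,0,0,-15,0,0,0],[1,0,0,-18,0,0,0]]]'
python3 -m inch '[[[1,-2,0,0,0,0,0],[1,-5,-0.2,0,0,0,0],[1,-8.5,-0.4,0,0,0,0],[1,-12,-0.6,0,0,0,0],[1,-15.5,-0.8,0,0,0,0],[1,-19,-1,0,0,0,0],[1,-22.5,-1.2,0,0,0,0],[1,-26,-1.3,0,0,0,0],[1,-28.5,-1.4,0,0,0,0],[1,-29.5,-1.4,0,0,0,0]]]'
python3 -m inch '[[[1,0,0,0,0,0,0],[1,0,0,0,0,0,0],[1,0,0,0,0,0,0],[1,0,0,0,0,0,0]]]'
python3 - <<'E'
from h import *
w=cam("wrist","w19"); print(status.sense()["tcp_pos"]); u,v=proj(w,(452,-150.7,28)); print(u,v)
im=w["pixels"].astype(int);m=(im.max(2)<62).astype(np.uint8);k=np.zeros_like(m);cv2.circle(k,(int(u),int(v)),60,1,-1)
n,l,st,c=cv2.connectedComponentsWithStats(m*k)
for i in range(1,n):
  if st[i,4]>100: print(st[i],c[i].round(1),plane(w,*c[i],28).round(1))
s=cam("scene"); u,v=proj(s,(537.5,187.9,89)).astype(int); print(s["pixels"][v-14:v+24:2,u,0])
E
```

```text
time: 36.32
tcp_pos: [537.7, 190.2, 275.2]
tool_rot: [0.781, 0.624, 0.001, -0.0]
force: [0.5, -0.1, -0.5]
opening: 1.002
finger_force: 0.0
time: 37.15
tcp_pos: [458.2, -97.3, 273.2]
tool_rot: [0.782, 0.623, -0.0, 0.0]
force: [0.3, 0.7, -0.6]
opening: 0.999
finger_force: 0.0
time: 37.48
tcp_pos: [459.4, -93.4, 273.2]
tool_rot: [0.78, 0.625, 0.0, -0.0]
force: [-0.9, 0.2, -0.1]
opening: 1.003
finger_force: 0.0
[459.40054497 -93.48812338 273.20996215]
322.9 216.4
[310 197  25  30 606] [322.1 211.5] [ 452.5 -144.5   28. ]
[112 113 112 143 131 123 123 123 147 149 131 128 148 160 131 133 177 153
 131]
```

```bash
python3 - <<'E'
from h import *
print(to([452.2,-149.2,31]))
w=cam("wrist");im=w["pixels"]; print(im[190:235:2,322].max(1), im[216,300:345:2].max(1))
E
```

```text
[array([-5.59,  0.51, 24.22]), ('jawyaw', np.float64(-0.22))]
[112 111 108  66  48  45  48  51  49  51  49  53  51  49  52  52  51  50
  62 152 168 168 167] [155 153 150 155 159  65  49  51  51  49  52  49  51  51  52  52  51  57
 116 155 152 159 157]
```

```bash
python3 -m inch '[[[1,-2,0.1,3.5,0,0,0],[1,-4,0.3,7,0,0,0],[1,-5.5,0.5,10.5,0,0,0],[1,-5.6,0.5,14,0,0,0],[1,-5.6,0.5,17.5,0,0,0],[1,-5.6,0.5,20.5,0,0,0],[1,-5.6,0.5,23,0,0,0],[1,-5.6,0.5,24.2,0,0,0],[1,-5.6,0.5,24.2,0,0,0],[1,-5.6,0.5,24.2,0,0,0]]]'
python3 -m inch '[[[1,0,0,0,0,0,0],[1,0,0,0,0,0,0],[1,0,0,0,0,0,0]]]'
python3 - <<'E'
from h import *
w=cam("wrist","w20"); im=w["pixels"].astype(int);u,v=proj(w,(452.2,-149.2,28)).astype(int);print(u,v,to([452.2,-149.2,31]))
print(im[v-60:v+50:4,u].max(1)); print(im[v,u-60:u+60:4].max(1))
E
```

```text
time: 38.47
tcp_pos: [451.2, -149.8, 30.9]
tool_rot: [0.781, 0.625, -0.0, -0.001]
force: [0.0, 0.4, -0.0]
opening: 1.006
finger_force: 0.0
time: 38.72
tcp_pos: [452.9, -150.9, 32.6]
tool_rot: [0.781, 0.625, 0.001, 0.001]
force: [-0.3, -0.2, 0.0]
opening: 1.0
finger_force: 0.0
315 283 [array([ 0.15, -0.08,  0.14]), ('jawyaw', np.float64(-0.222))]
[125  60  45  45  43  42  44  48  50  52  51  50  47  51  51  50  51  52
  53  52  54  52  55 189 193 191 190 189]
[197 190 184 182 173 163  97  50  50  51  50  52  51  52  49  50  51  52
  53  54  56  54  56  58 112 179 176 180 189 183]
```

```bash
python3 -m inch '[[[1,0.2,-0.05,0.1,0,0,0],[1,0.2,-0.05,0.1,0,0,0],[1,0.2,-0.05,0.1,0,0,0],[-1,0.2,-0.05,0.1,0,0,0],[-1,0.2,-0.05,0.1,0,0,0],[-1,0.2,-0.05,0.1,0,0,0],[-1,0.2,-0.05,0.1,0,0,0],[-1,0.2,-0.05,0.1,0,0,0],[-1,0.2,-0.05,0.1,0,0,0],[-1,0.2,-0.05,0.1,0,0,0]]]'
python3 -m inch '[[[-1,0,0,0,0,0,0],[-1,0,0,-0.5,0,0,0],[-1,0,0,-2,0,0,0],[-1,0,0,-5,0,0,0],[-1,0,0,-9,0,0,0],[-1,0,0,-13,0,0,0],[-1,0,0,-16,0,0,0],[-1,0,0,-18,0,0,0],[-1,0,0,-18,0,0,0],[-1,0,0,-18,0,0,0]]]'
python3 - <<'E'
from h import *
w=cam("wrist","w21"); st=status.sense();T=R.from_quat(st["tool_rot"]);im=w["pixels"].astype(int)
for k in (0,3): print(proj(w,st["tcp_pos"]+T.apply([0,0,k])))
u,v=proj(w,st["tcp_pos"]+T.apply([0,0,2])).astype(int)
print(u,v,im[v-70:v+60:3,u].max(1)); print(im[v,u-50:u+51:4].max(1))
print(to([537.5,187.9,200],yaw=1.351+np.pi/2))
E
```

```text
time: 39.6
tcp_pos: [451.7, -148.4, 30.5]
tool_rot: [0.781, 0.624, 0.0, 0.0]
force: [-0.7, 0.4, 4.8]
opening: 0.349
finger_force: 59.3
time: 40.43
tcp_pos: [452.5, -148.8, 211.4]
tool_rot: [0.781, 0.624, 0.001, 0.001]
force: [0.2, -0.6, -1.2]
opening: 0.349
finger_force: 59.3
[315.7 290.7]
[315.7 286.8]
315 288 [167 164 165 166 167  60  45  45  45  41  42  40  39  41  46  46  46  45
  43  46  43  43  42  43  43  43  42  42  44  41  40  39  44  44  74 185
 185 186 186 185 188 185 179 183]
[105 103  92  39  36  39  42  40  40  42  42  43  39  41  40  42  43  44
  44  34  34  34  34  38  40 105]
[array([34.69,  0.99,  1.  ]), ('jawyaw', np.float64(-0.222)), ('rotz', np.float64(-0.002))]
```

```bash
python3 -m inch '[[[-1,2,0,0,0,0,0],[-1,5,0.1,0,0,0,0],[-1,8.5,0.2,0,0,0,0],[-1,12,0.3,0,0,0,0],[-1,15.5,0.4,0,0,0,0],[-1,19,0.5,0,0,0,0],[-1,22.5,0.6,0,0,0,0],[-1,26,0.7,0,0,0,0],[-1,29.5,0.8,0,0,0,0],[-1,32,0.9,0,0,0,0]]]'
python3 -m inch '[[[-1,2,0.1,0,0,0,0],[-1,2.6,0.1,1.5,0,0,0],[-1,2.6,0.1,3,0,0,0],[-1,2.6,0.1,4.5,0,0,0],[-1,2.6,0.1,5,0,0,0],[-1,2.6,0.1,5,0,0,0],[-1,2.6,0.1,5,0,0,0],[-1,2.6,0.1,5,0,0,0],[-1,2.6,0.1,5,0,0,0],[-1,2.6,0.1,5,0,0,0]]]'
python3 - <<'E'
from h import *
print(status.sense()["tcp_pos"],to([537.4,188,141]))
E
```

```text
time: 41.32
tcp_pos: [529.6, 164.4, 207.8]
tool_rot: [0.781, 0.625, -0.002, -0.001]
force: [0.8, -0.8, 0.4]
opening: 0.349
finger_force: 59.3
time: 42.15
tcp_pos: [538.2, 186.9, 161.2]
tool_rot: [0.781, 0.624, 0.001, 0.0]
force: [-0.5, -0.1, 0.3]
opening: 0.343
finger_force: 59.3
[538.17782571 186.93266376 161.2417674 ] [array([ 0.09, -0.1 ,  2.02]), ('jawyaw', np.float64(-0.222))]
```

```bash
python3 -m inch '[[[-1,0.1,-0.1,0.5,0,0,0],[-1,0.1,-0.1,1,0,0,0],[-1,0.1,-0.1,1.2,0,0,0],[-1,0.1,-0.1,1.2,0,0,0],[-1,0.1,-0.1,1.2,0,0,0],[-1,0.1,-0.1,1.2,0,0,0],[-1,0.1,-0.1,1.2,0,0,0],[-1,0.1,-0.1,1.2,0,0,0]]]'
python3 - <<'E'
from h import *
print(status.sense()["tcp_pos"],to([537.4,188,130]))
E
```

```text
time: 42.82
tcp_pos: [536.9, 188.1, 148.5]
tool_rot: [0.781, 0.624, 0.0, 0.0]
force: [0.3, -0.6, -0.0]
opening: 0.346
finger_force: 59.3
[536.9107024 188.140601  148.4860277] [array([-0.  ,  0.05,  1.85]), ('jawyaw', np.float64(-0.222))]
```

```bash
python3 -m inch '[[[-1,0,0.04,0.3,0,0,0],[-1,0,0.04,0.6,0,0,0],[-1,0,0.04,0.9,0,0,0],[-1,0,0.04,1.2,0,0,0],[-1,0,0.04,1.5,0,0,0],[-1,0,0.04,1.7,0,0,0],[-1,0,0.04,1.7,0,0,0]]]'
```

```text
time: 43.4
tcp_pos: [536.7, 187.9, 130.6]
tool_rot: [0.781, 0.624, -0.0, -0.0]
force: [0.4, 0.4, -0.7]
opening: 0.348
finger_force: 59.3
```

```bash
python3 -m inch '[[[-1,0,0,0.4,0,0,0],[-1,0,0,0.8,0,0,0],[-1,0,0,1.1,0,0,0],[-1,0,0,1.3,0,0,0],[-1,0,0,1.5,0,0,0],[-1,0,0,1.5,0,0,0],[-1,0,0,1.5,0,0,0]]]'
```

```text
time: 43.98
tcp_pos: [537.2, 188.1, 119.3]
tool_rot: [0.781, 0.624, 0.001, 0.0]
force: [-6.9, -1.4, 20.0]
opening: 0.347
finger_force: 61.6
```

```bash
python3 -m inch '[[[1,0,0,-0.2,0,0,0],[1,0,0,-0.2,0,0,0],[1,0,0,-0.2,0,0,0],[1,0,0,-0.5,0,0,0],[1,0,0,-2,0,0,0],[1,0,0,-5,0,0,0],[1,0,0,-8,0,0,0],[1,0,0,-11,0,0,0],[1,0,0,-14,0,0,0],[1,0,0,-16,0,0,0]]]'
python3 -m inch '[[[1,3,0,0,0,0,0],[1,6,0,0,0,0,0],[1,8,0,0,0,0,0],[1,8,0,0,0,0,0],[1,8,0,0,0,0,0],[1,8,0,0,0,0,0]]]'
python3 - <<'E'
from h import *
w=cam("wrist","w22"); print(status.sense()["tcp_pos"]); im=w["pixels"].astype(int)
u,v=proj(w,(537.4,188,117)); print("cap pred",u,v)
m=(im.max(2)<62).astype(np.uint8);k=np.zeros_like(m);cv2.circle(k,(int(u),int(v)),40,1,-1)
n,l,st,c=cv2.connectedComponentsWithStats(m*k)
print([(st[i],c[i].round(1)) for i in range(1,n) if st[i,4]>100])
u,v=proj(w,(574.5,348.5,102)); print("fin",u,v); 
u=int(u);v=int(v); print(im[max(v,0),u-40:u+40:3].max(1))
print(to([574.5,348.5,101]))
E
```

```text
time: 44.82
tcp_pos: [537.8, 188.2, 279.2]
tool_rot: [0.781, 0.624, 0.001, 0.001]
force: [0.8, -0.8, -0.3]
opening: 0.998
finger_force: 0.0
time: 45.32
tcp_pos: [554.5, 265.5, 275.8]
tool_rot: [0.781, 0.624, -0.001, 0.0]
force: [-0.1, -0.3, 0.1]
opening: 1.0
finger_force: 0.0
[554.51500049 265.22214376 276.00786177]
cap pred 318.9 270.0
[(array([ 303,  244,   32,   41, 1049], dtype=int32), array([318.5, 264.3]))]
fin 320.1 85.4
[137 134 101  74  46  47  45  45  46  40  42  43  46  47  47  47  44  45
  46  43  44  45  47  64 126 127 126]
[array([ 8.58,  0.12, 17.49]), ('jawyaw', np.float64(-0.223))]
```

```bash
python3 -m inch '[[[1,3,0,2,0,0,0],[1,6,0.1,5,0,0,0],[1,8.6,0.1,8,0,0,0],[1,8.6,0.1,11,0,0,0],[1,8.6,0.1,14,0,0,0],[1,8.6,0.1,16.5,0,0,0],[1,8.6,0.1,17.4,0,0,0],[1,8.6,0.1,17.4,0,0,0],[-1,8.6,0.1,17.4,0,0,0],[-1,8.6,0.1,17.4,0,0,0]]]'
python3 -m inch '[[[-1,0,0,0,0,0,0],[-1,0,0,0,0,0,0],[-1,0,0,0,0,0,0],[-1,0,0,0,0,0,0],[-1,0,0,0,0,0,0],[-1,0,0,0,0,0,0],[-1,0,0,0,0,0,0],[-1,0,0,0,0,0,0]]]'
```

```text
time: 46.2
tcp_pos: [576.2, 349.9, 104.8]
tool_rot: [0.781, 0.624, 0.002, 0.0]
force: [-0.2, -0.1, 0.6]
opening: 0.746
finger_force: 0.0
time: 46.87
tcp_pos: [574.5, 350.1, 103.4]
tool_rot: [0.781, 0.624, 0.0, -0.0]
force: [-2.3, 0.9, 5.8]
opening: 0.127
finger_force: 60.2
```

```bash
python3 -m inch '[[[-1,-1,0,0,0,0,0],[-1,-2.2,0,0,0,0,0],[-1,-3.5,0,0,0,0,0],[-1,-4.8,0,0,0,0,0],[-1,-6,0,0,0,0,0],[-1,-7.2,0,0,0,0,0],[-1,-8.3,0,0,0,0,0],[-1,-9.2,0,0,0,0,0],[-1,-9.8,0,0,0,0,0],[-1,-10.2,0,0,0,0,0]]]'
python3 -m inch '[[[-1,-0.3,0,0,0,0,0],[-1,-0.4,0,0,0,0,0],[-1,-0.4,0,0,0,0,0],[-1,-0.4,0,0,0,0,0],[-1,-0.4,0,0,0,0,0]]]'
```

```text
time: 47.7
tcp_pos: [552.3, 252.2, 103.4]
tool_rot: [0.781, 0.625, 0.003, -0.003]
force: [-0.4, 14.2, -0.4]
opening: 0.126
finger_force: 59.4
time: 48.12
tcp_pos: [552.3, 252.1, 103.4]
tool_rot: [0.78, 0.626, 0.005, -0.004]
force: [0.3, 17.0, 0.6]
opening: 0.123
finger_force: 59.3
```

```bash
python3 -m inch '[[[-1,0.2,0,0,0,0,0],[-1,0.3,0,0,0,0,0],[1,0.3,0,0,0,0,0],[1,0.3,0,0,0,0,0],[1,0.3,0,0,0,0,0],[1,0.3,0,0,0,0,0],[1,0.3,0,0,0,0,0],[1,0.3,0,-2,0,0,0],[1,0.3,0,-5,0,0,0],[1,0.3,0,-8,0,0,0]]]'
python3 -m inch '[[[1,-2,0,-3,0,0,0],[1,-4,0,-6,0,0,0],[1,-7,0,-8,0,0,0],[1,-9,0,-8,0,0,0],[1,-11,0,-8,0,0,0],[1,-13,0,-8,0,0,0],[1,-13,0,-8,0,0,0],[1,-13,0,-8,0,0,0],[1,-13,0,-8,0,0,0],[1,-13,0,-8,0,0,0]]]'
python3 - <<'E'
from h import *
w=cam("wrist","w23"); print(status.sense()["tcp_pos"],to([512.3,75.7,77])); im=w["pixels"].astype(int)
D=(512.3,75.7,72);u,v=proj(w,D); print("dial",u,v)
m=((im.min(2)>150)).astype(np.uint8);k=np.zeros_like(m);cv2.circle(k,(int(u),int(v)),70,1,-1)
n,l,st,c=cv2.connectedComponentsWithStats(m*k)
for i in range(1,n):
  if st[i,4]>=6:
    ys,xs=np.nonzero(l==i); q=cv2.minAreaRect(np.stack([xs,ys],1).astype(np.float32)); B=cv2.boxPoints(q)
    P=np.array([plane(w,*b,72)[:2] for b in B]); e=P[1]-P[0];f=P[2]-P[1]; L=e if np.linalg.norm(e)>np.linalg.norm(f) else f
    print(st[i],c[i].round(1),plane(w,*c[i],72).round(1),plane(w,*c[i],45).round(1),"len",np.linalg.norm(L).round(1),"yaw",np.arctan2(L[1],L[0]).round(3))
g=(im.max(2)<62).astype(np.uint8)
u,v=proj(w,(551.6,251.4,102)); print("fin pred",u,v)
E
```

```text
time: 48.95
tcp_pos: [550.9, 248.5, 182.0]
tool_rot: [0.781, 0.624, -0.002, -0.001]
force: [1.1, -0.1, 1.1]
opening: 1.001
finger_force: 0.0
time: 49.78
tcp_pos: [523.5, 123.1, 262.2]
tool_rot: [0.781, 0.625, 0.0, -0.0]
force: [0.7, -0.3, 0.3]
opening: 1.001
finger_force: 0.0
[523.5102343  123.16112266 262.15232507] [array([-4.88, -0.05, 18.51]), ('jawyaw', np.float64(-0.221))]
dial 317.8 227.3
[317 179   4  15  58] [318.5 185.8] [522.4 117.7  72. ] [520.8 110.5  45. ] len 14.0 yaw -1.79
[305 190   3   4   6] [306.2 191.5] [509.5 114.6  72. ] [506.7 107.2  45. ] len 2.8 yaw -1.031
[329 191   3   5   8] [330.1 193. ] [531.8 108.1  72. ] [531.  100.1  45. ] len 4.2 yaw 0.591
[338 198   4   4   7] [339.7 199.7] [539.5  99.3  72. ] [539.4  90.6  45. ] len 4.2 yaw 0.599
[286 218   5   2   9] [287.8 218.6] [485.2  91.4  72. ] [480.3  81.9  45. ] len 4.0 yaw -0.221
[296 224  22   6  64] [306.5 226.6] [501.4  78.9  72. ] [497.9  68.4  45. ] len 21.6 yaw -0.414
fin pred 317.5 20.5
```

```bash
python3 -m inch '[[[1,-1,0,0,0,0,-0.1],[1,-2,0,0,0,0,-0.22],[1,-3,0,0,0,0,-0.34],[1,-4,0,0,0,0,-0.46],[1,-4.9,0,0,0,0,-0.58],[1,-4.9,0,0,0,0,-0.7],[1,-4.9,0,0,0,0,-0.82],[1,-4.9,0,0,0,0,-0.94],[1,-4.9,0,0,0,0,-1.06],[1,-4.9,0,0,0,0,-1.18]]]'
python3 -m inch '[[[1,0,0,1,0,0,-0.1],[1,0,0,3,0,0,-0.2],[1,0,0,6,0,0,-0.2],[1,0,0,9,0,0,-0.2],[1,0,0,10,0,0,-0.2],[1,0,0,10,0,0,-0.2],[1,0,0,10,0,0,-0.2],[1,0,0,10,0,0,-0.2]]]'
python3 - <<'E'
from h import *
print(status.sense()["tcp_pos"],to([512.2,75.3,77],yaw=1.157)); print(status.sense()["joint_positions"].round(2))
E
```

```text
time: 50.67
tcp_pos: [512.8, 75.4, 262.1]
tool_rot: [0.298, 0.954, 0.0, -0.0]
force: [-0.9, -0.0, 0.7]
opening: 0.999
finger_force: 0.0
time: 51.33
tcp_pos: [513.9, 74.9, 164.0]
tool_rot: [0.205, 0.979, 0.0, 0.001]
force: [0.2, -1.0, -0.1]
opening: 1.0
finger_force: 0.0
[513.86149854  74.91814871 163.97607709] [array([ 0.19, -0.04,  8.7 ]), ('jawyaw', np.float64(1.158)), ('rotz', np.float64(0.001))]
[ 0.02  0.31 -0.25  1.    0.    0.43]
```

```bash
python3 -m inch '[[[1,0.15,0,2,0,0,0],[1,0.15,0,4,0,0,0],[1,0.15,0,6,0,0,0],[1,0.15,0,7.8,0,0,0],[1,0.15,0,8.6,0,0,0],[1,0.15,0,8.6,0,0,0],[1,0.15,0,8.6,0,0,0],[-1,0.15,0,8.6,0,0,0],[-1,0.15,0,8.6,0,0,0],[-1,0.15,0,8.6,0,0,0]]]'
python3 -m inch '[[[-1,0,0,0,0,0,0],[-1,0,0,0,0,0,0],[-1,0,0,0,0,0,0],[-1,0,0,0,0,0,0],[-1,0,0,0,0,0,0],[-1,0,0,0,0,0,0],[-1,0,0,0,0,0,0]]]'
```

```text
time: 52.17
tcp_pos: [512.3, 75.3, 77.5]
tool_rot: [0.205, 0.979, 0.0, 0.001]
force: [-0.9, -0.5, -0.4]
opening: 0.606
finger_force: 0.0
time: 52.75
tcp_pos: [511.1, 74.7, 76.7]
tool_rot: [0.205, 0.979, -0.001, 0.0]
force: [-2.3, -2.1, 5.0]
opening: 0.095
finger_force: 60.2
```

Gripped. Turning clockwise by 1.41 rad.

```bash
python3 -m inch '[[[-1,0,0,0,0,0,0.1],[-1,0,0,0,0,0,0.2],[-1,0,0,0,0,0,0.3],[-1,0,0,0,0,0,0.4],[-1,0,0,0,0,0,0.5],[-1,0,0,0,0,0,0.6],[-1,0,0,0,0,0,0.7],[-1,0,0,0,0,0,0.8],[-1,0,0,0,0,0,0.9],[-1,0,0,0,0,0,1]]]'
python3 -m inch '[[[-1,0,0,0,0,0,0.1],[-1,0,0,0,0,0,0.2],[-1,0,0,0,0,0,0.3],[-1,0,0,0,0,0,0.38],[-1,0,0,0,0,0,0.41],[-1,0,0,0,0,0,0.41],[-1,0,0,0,0,0,0.41],[-1,0,0,0,0,0,0.41],[-1,0,0,0,0,0,0.41]]]'
python3 - <<'E'
from h import *
print(to([512,75,77],yaw=1.351-0.0-0.03+np.pi)) 
E
```

```text
time: 53.58
tcp_pos: [511.5, 75.0, 76.7]
tool_rot: [0.651, 0.759, 0.0, 0.0]
force: [-0.5, -1.7, 4.9]
opening: 0.098
finger_force: 60.0
time: 54.33
tcp_pos: [511.8, 75.0, 76.7]
tool_rot: [0.79, 0.613, 0.0, 0.001]
force: [-0.4, -3.3, 5.7]
opening: 0.098
finger_force: 60.1
[array([ 0.01,  0.02, -0.03]), ('jawyaw', np.float64(-0.252)), ('rotz', np.float64(1.569))]
```

```bash
python3 -m inch '[[[1,0,0,0,0,0,0],[1,0,0,0,0,0,0],[1,0,0,0,0,0,0],[1,0,0,0,0,0,0],[1,0,0,0,0,0,0],[1,0,0,-2,0,0,0],[1,0,0,-5,0,0,0],[1,0,0,-9,0,0,0],[1,0,0,-13,0,0,0],[1,0,0,-17,0,0,0]]]'
python3 -m inch '[[[1,2,0,-2,0,0,0],[1,5,0,-2,0,0,0],[1,5,0,-2,0,0,0],[1,5,0,-2,0,0,0],[1,5,0,-2,0,0,0],[1,5,0,-2,0,0,0]]]'
python3 - <<'E'
from h import *
w=cam("wrist","w24"); im=w["pixels"].astype(int)
u,v=proj(w,(512.2,75.3,72)); print("dial",u,v)
m=((im.min(2)>150)).astype(np.uint8);k=np.zeros_like(m);cv2.circle(k,(int(u),int(v)),60,1,-1)
n,l,st,c=cv2.connectedComponentsWithStats(m*k)
for i in range(1,n):
  if st[i,4]>=25:
    ys,xs=np.nonzero(l==i); B=cv2.boxPoints(cv2.minAreaRect(np.stack([xs,ys],1).astype(np.float32)))
    P=np.array([plane(w,*b,72)[:2] for b in B]); e=P[1]-P[0];f=P[2]-P[1]; L=e if np.linalg.norm(e)>np.linalg.norm(f) else f
    print(st[i],"len",np.linalg.norm(L).round(1),"yaw",np.arctan2(L[1],L[0]).round(3))
for n2,p in dict(cap=(537.4,188,117),fin=(551.6,251.4,102)).items():
  u,v=proj(w,p).astype(int);print(n2,u,v,im[v,u-36:u+37:4].max(1),im[v-40:v+40:4,u].max(1))
sc=cam("scene");sd=cam("side")
for q in(sc,sd):
  u,v=proj(q,(537.4,188,103)).astype(int);r=q["pixels"].astype(int).max(2);print(u,v,r[v-16:v+28:2,u],r[v,u-16:u+17:2])
E
```

```text
time: 55.17
tcp_pos: [510.5, 75.4, 247.8]
tool_rot: [0.79, 0.613, -0.0, -0.0]
force: [0.4, -0.3, -0.2]
opening: 0.997
finger_force: 0.0
time: 55.67
tcp_pos: [522.9, 123.1, 265.4]
tool_rot: [0.791, 0.612, -0.001, -0.0]
force: [0.3, -0.6, -0.2]
opening: 0.998
finger_force: 0.0
dial 320.3 226.0
[319 177   3  15  44] len 14.1 yaw -1.82
[319 207   3  21  62] len 21.4 yaw -1.82
cap 316 110 [109  91 192 191  82  44  45  46  46  43  44  47  45  45 137 177 183 142
 102] [ 73  92 140 136 139 107  44  45  47  43  43  45  46  45  43  48 189 191
 108 108]
fin 313 21 [ 91  57  44  45  43  38  36  38  45  44  44  39  43  42  43  46  43  44
 122] []
376 254 [123 125 123  40  37  38  36  38  27  24  27  28  24 117 146 143 151 151
 143 155 198 150] [125 124 123 125  72  23  25  28  27  30  29  27  55 125 122 121 171]
284 164 [153 157 160 164 168 139  45  53  49  46  44  45  85 131 191 128 192 154
 112 101 103 104] [187  28  42  45  49  48  48  41  49  50  43 137 123 171 166 149 160]
```

```bash
python3 -c "
from cell import bot
print(bot.finish_job())"
```

```text
the job is handed in; nothing more can be done
None
```

The job is handed in, at about 56 s of the 210 s limit. The gate was slid back first, then both discs, the sleeve and the cap were stacked on the spindle, the gate was pushed against the bumper, and the dial line was set to the long mark. I never went near the flask. No verdict came back, and the last checks were pixel and force readings because my picture views were used up.

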